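Load the two-spindle tape holder and latch its keepers

ROBOT

A 7-joint arm with a two-finger parallel gripper is mounted at the origin on a cart in front of the work surface, level with it; the furniture and walls round the work are solid. World frame = base frame: x ahead of the robot, y to its left, z up, the work surface at z = 0. Lengths are in m, angles in rad, forces in N, time in s.
With the tool pointing down it reaches from about 0.425 to 0.875 m from the base axis. Payload 4.7 kg.
Tool frame: the origin (TCP) lies midway between the tips of the shut fingers; the grasp point (between the pads) lies 19 mm behind it; z points along the fingers, y is the direction in which the jaws open and shut (so a half turn about z gives the same grasp; the last joint's range is limited). The gripper opens to 87 mm and grips with 3 to 60 N. Pads are 19 mm wide; open, the fingers measure 117 mm over their backs; the gripper's body (75 mm by 190 mm) begins 51 mm behind the grasp point.
Start: joints at [1.331, 0.321, -0.07, 1.45, 0.023, 1.371, -0.057], TCP at [0.163, -0.629, 0.223] pointing down, gripper open.
Joint ranges: [-2.86, 2.86], [-0.3, 2.09], [-1.38, 1.24], [0.06, 2.45], [-1.56, 4.7], [0.09, 2.05], [-2.69, 2.69]. Speed limits (rad/s): [2.57, 2.57, 3.14, 3.14, 3.14, 3.14, 3.14].

INTERFACE

Orientations are given as a rotation vector (axis times angle).
In Python, from bench import ctrl, optics gives the robot as it stands. The module is installed in compiled form; this text tells all that it offers.
- The arm moves only by the tool step_arm, never from a script. Its argument "deltas" is a list of rows, each a list of 7 numbers: the turn, a rotation vector about the tool's x, y, z in degrees, then the shift along the tool's x, y, z in mm, then the finger opening in mm, from 0 to 87. A call has exactly 8 rows; each row is the pose to reach, as a shift and turn from the pose commanded when the call began, along the tool's axes at that moment; what a row does not reach only later rows make up. A row lasts 1/8 s, in which the tool goes at most 62.5 mm and 10.7 degrees, less where a joint would pass 70% of its speed; a pose out of reach is approached as far as the arm can. A call with a gripper value outside its range is refused whole. The fingers move at their own pace and stop on an object; "newtons" is the grip in N (left out, the last holds). Time passes only in rows, so rows that repeat a pose let the fingers close, or fill a call up. It gives the time, the measured TCP pose, the force and the opening at its end, in the units of the state.
- ctrl.get_state(): the state, without advancing time (a new reading comes with each control period).
- optics.get_image(name): name is "side" or "top" or "wrist"; returns the picture (420x560x3 uint8, red, green, blue); there is no depth.
- optics.get_calibration(name): a dict with "K" (3x3 intrinsics, pixels), "R" (3x3) and "t" (3): a world point X has camera coordinates R X + t. Camera axes: x right, y down, z forward; pixel columns grow to the right and rows downward; lengths in m; the calibration is good to about 2 mm. A picture is of the moment at which its call begins: read the wrist's pose just before it. get_calibration takes no time and is no camera call; for the wrist camera it gives the pose at the moment of the call.
- ctrl.close_job(): hands the job in, once; it reports no verdict.
The state is a dict: "time": time; "joint_positions": joint angles; "qd": joint speeds; "joint_torque": joint torques, N m; "position": TCP position; "tool_rot": TCP orientation; "ft_force": force on the tool from outside, world axes, zero at the start; "torque": the same for the moment, N m; "grip_width": opening from 0.0 (shut) to 1.0 (fully open).
Only numpy, scipy, OpenCV 4.12 (cv2) and the standard library are available. Lean on these libraries where they do the work, as an engineer would, in place of code of your own. Each camera call takes 0.05 s, during which the arm holds its last target.

TASK

Load the tape holder: on each of its two spindles put a cork ring at the bottom, then tape, then a brass washer on top. Share out all the tape rolls that are there, at least one and at most two to a spindle. When a spindle's stack is complete, press its red-padded lever down until the catch clicks and holds it, so that the orange keeper covers the spindle. Leave the mug where it stands.

Things in the scene. Friction and masses are not known exactly. Their poses are not given: they have to be found in the camera images.
- holder: Tape holder fixed on a plywood board whose top is 46 mm above the desk: blue base plate 200 x 164 x 10 mm, two steel spindles. Origin on the board; its x axis points to the robot (within 0.12 rad), y to the right, z up. In its frame: spindles at x +50, y -50 and +50 mm; behind each a grey housing (x -30 to 0 mm, 44 mm wide, 77 mm high); behind that a sprung lever with a red pad, rising away from the robot.
- lever_a (a joint): Angle of the lever of spindle_a (left): 0 = up (0.62 rad above level), where a spring holds it; grows as it is pressed. At about 0.62 (level) a catch snaps over it and then holds it at about 0.60; hard stop 0.66. Let go sooner, it springs back to 0. Pressing on the pad takes about 4 N at first, 8 to 12 N at the bottom. The catch cannot be undone: the stack must be complete first.
- lever_b (a joint): The same for the lever of spindle_b (right). As a lever goes down, an orange flat keeper slides out of its housing towards the robot, 69 to 75 mm above the board, over its spindle; with the lever up, the keeper's tip stands 42 mm short of the spindle's axis.
- pad_a (a point): Middle of the top of the red pad (30 x 26 mm) at the free end of lever_a, the end farthest from the robot; moves with the lever. Up: about 97 mm above the board, x -107 mm in the holder's frame; pressed home: 43 mm above the board, x -129 mm; y as its spindle. 40 mm from the pad, beside the lever on the inner side (towards the other lever), stands a catch block 60 mm high.
- pad_b (a point): The same on lever_b.
- hinge_a (a point): Hinge axis of lever_a, 36 mm above the board; runs along the holder's y. The pad's middle is 95 mm from it along the lever, away from the robot; the pad's top face lies 7 mm above the lever's middle line.
- hinge_b (a point): The same for lever_b.
- spindle_a (a point): Foot of the left steel spindle, on its axis at the top of the base plate (10 mm above the board). The spindle has 16 mm diameter and stands 56 mm above this point, the topmost 8 mm tapering to 8 mm diameter.
- spindle_b (a point): The same for the right spindle, 100 mm from the other.
- roll_1_mid (a point): Centre (half-way up) of a roll of black tape lying flat on the board, right of the holder: 63 mm outside diameter, 18 mm high, bore about 27 mm clear, 60 g. Two or three rolls are present, all alike.
- roll_2_mid (a point): Centre (half-way up) of a roll of black tape lying flat on the board, right of the holder: 63 mm outside diameter, 18 mm high, bore about 27 mm clear, 60 g. Two or three rolls are present, all alike.
- roll_3_mid (a point): Centre (half-way up) of a roll of black tape lying flat on the board, right of the holder: 63 mm outside diameter, 18 mm high, bore about 27 mm clear, 60 g. Two or three rolls are present, all alike.
- cork_1_mid (a point): Centre (half-way up) of a cork drag ring lying flat on the board: brown, 54 mm outside diameter, 26 mm bore, 8 mm thick, 30 g.
- cork_2_mid (a point): Centre (half-way up) of a cork drag ring lying flat on the board: brown, 54 mm outside diameter, 26 mm bore, 8 mm thick, 30 g.
- washer_1_mid (a point): Centre (half-way up) of a brass washer lying flat on the board: yellow metal, 48 mm outside diameter, 25 mm bore, 8 mm thick, 35 to 70 g.
- washer_2_mid (a point): Centre (half-way up) of a brass washer lying flat on the board: yellow metal, 48 mm outside diameter, 25 mm bore, 8 mm thick, 35 to 70 g.
- board: Plywood board on rails bridging the keyboard, fixed, square to the world axes: 295 mm in x, 415 mm in y, top 46 mm above the desk. Origin on the desk under its middle. A wooden edge strip 3 mm high and 6 mm wide runs along its right side and along the right half of its front and back sides, inner faces at y -201 and x -141 and +141 mm from the origin; the rings lie inside it.
- mug: White mug standing on the desk behind the board at the right, a bystander: 92 mm wide, 127 mm with its handle, 95 mm high. Origin at the middle of its underside.

How it is judged:
On the way, in this order (a step that is already met when the one before it is completed fails the run):
1. a cork ring lies at the foot of a spindle (((horizontal distance between cork_1_mid and spindle_a below 0.009 m and z of cork_1_mid in the frame of spindle_a between 0 and 0.0068 m) or (horizontal distance between cork_1_mid and spindle_b below 0.009 m and z of cork_1_mid in the frame of spindle_b between 0 and 0.0068 m) or (horizontal distance between cork_2_mid and spindle_a below 0.009 m and z of cork_2_mid in the frame of spindle_a between 0 and 0.0068 m) or (horizontal distance between cork_2_mid and spindle_b below 0.009 m and z of cork_2_mid in the frame of spindle_b between 0 and 0.0068 m))), for 0.2 s.
2. a tape roll lies on a spindle above its cork ring (((((horizontal distance between cork_1_mid and spindle_a below 0.009 m and z of cork_1_mid in the frame of spindle_a between 0 and 0.0068 m) or (horizontal distance between cork_2_mid and spindle_a below 0.009 m and z of cork_2_mid in the frame of spindle_a between 0 and 0.0068 m)) and ((horizontal distance between roll_1_mid and spindle_a below 0.009 m and z of roll_1_mid in the frame of spindle_a between 0.014 and 0.0388 m) or (horizontal distance between roll_2_mid and spindle_a below 0.009 m and z of roll_2_mid in the frame of spindle_a between 0.014 and 0.0388 m) or (horizontal distance between roll_3_mid and spindle_a below 0.009 m and z of roll_3_mid in the frame of spindle_a between 0.014 and 0.0388 m))) or (((horizontal distance between cork_1_mid and spindle_b below 0.009 m and z of cork_1_mid in the frame of spindle_b between 0 and 0.0068 m) or (horizontal distance between cork_2_mid and spindle_b below 0.009 m and z of cork_2_mid in the frame of spindle_b between 0 and 0.0068 m)) and ((horizontal distance between roll_1_mid and spindle_b below 0.009 m and z of roll_1_mid in the frame of spindle_b between 0.014 and 0.0388 m) or (horizontal distance between roll_2_mid and spindle_b below 0.009 m and z of roll_2_mid in the frame of spindle_b between 0.014 and 0.0388 m) or (horizontal distance between roll_3_mid and spindle_b below 0.009 m and z of roll_3_mid in the frame of spindle_b between 0.014 and 0.0388 m))))), for 0.2 s.
3. one spindle is stacked cork, tape, brass, and its lever is held down (((((horizontal distance between cork_1_mid and spindle_a below 0.009 m and z of cork_1_mid in the frame of spindle_a between 0 and 0.0068 m) or (horizontal distance between cork_2_mid and spindle_a below 0.009 m and z of cork_2_mid in the frame of spindle_a between 0 and 0.0068 m)) and ((horizontal distance between roll_1_mid and spindle_a below 0.009 m and z of roll_1_mid in the frame of spindle_a between 0.014 and 0.0388 m) or (horizontal distance between roll_2_mid and spindle_a below 0.009 m and z of roll_2_mid in the frame of spindle_a between 0.014 and 0.0388 m) or (horizontal distance between roll_3_mid and spindle_a below 0.009 m and z of roll_3_mid in the frame of spindle_a between 0.014 and 0.0388 m)) and ((horizontal distance between washer_1_mid and spindle_a below 0.009 m and z of washer_1_mid in the frame of spindle_a between 0.027 and 0.052 m) or (horizontal distance between washer_2_mid and spindle_a below 0.009 m and z of washer_2_mid in the frame of spindle_a between 0.027 and 0.052 m)) and value of joint lever_a above 0.57 rad) or (((horizontal distance between cork_1_mid and spindle_b below 0.009 m and z of cork_1_mid in the frame of spindle_b between 0 and 0.0068 m) or (horizontal distance between cork_2_mid and spindle_b below 0.009 m and z of cork_2_mid in the frame of spindle_b between 0 and 0.0068 m)) and ((horizontal distance between roll_1_mid and spindle_b below 0.009 m and z of roll_1_mid in the frame of spindle_b between 0.014 and 0.0388 m) or (horizontal distance between roll_2_mid and spindle_b below 0.009 m and z of roll_2_mid in the frame of spindle_b between 0.014 and 0.0388 m) or (horizontal distance between roll_3_mid and spindle_b below 0.009 m and z of roll_3_mid in the frame of spindle_b between 0.014 and 0.0388 m)) and ((horizontal distance between washer_1_mid and spindle_b below 0.009 m and z of washer_1_mid in the frame of spindle_b between 0.027 and 0.052 m) or (horizontal distance between washer_2_mid and spindle_b below 0.009 m and z of washer_2_mid in the frame of spindle_b between 0.027 and 0.052 m)) and value of joint lever_b above 0.57 rad))), for 0.2 s.
At the end, for the whole second after the job is handed in: On each spindle, within 9 mm of its axis: one cork ring at the foot, one or two tape rolls directly on it, one brass washer on top; every roll present is on a spindle; both levers are held down by their catches (over 0.57 rad) and at rest (((horizontal distance between cork_1_mid and spindle_a below 0.009 m and z of cork_1_mid in the frame of spindle_a between 0 and 0.0068 m) or (horizontal distance between cork_2_mid and spindle_a below 0.009 m and z of cork_2_mid in the frame of spindle_a between 0 and 0.0068 m)) and ((horizontal distance between roll_1_mid and spindle_a below 0.009 m and z of roll_1_mid in the frame of spindle_a between 0.014 and 0.0388 m) or (horizontal distance between roll_2_mid and spindle_a below 0.009 m and z of roll_2_mid in the frame of spindle_a between 0.014 and 0.0388 m) or (horizontal distance between roll_3_mid and spindle_a below 0.009 m and z of roll_3_mid in the frame of spindle_a between 0.014 and 0.0388 m)) and ((horizontal distance between washer_1_mid and spindle_a below 0.009 m and z of washer_1_mid in the frame of spindle_a between 0.027 and 0.052 m) or (horizontal distance between washer_2_mid and spindle_a below 0.009 m and z of washer_2_mid in the frame of spindle_a between 0.027 and 0.052 m)) and value of joint each of lever_a, lever_b above 0.57 rad and ((horizontal distance between cork_1_mid and spindle_b below 0.009 m and z of cork_1_mid in the frame of spindle_b between 0 and 0.0068 m) or (horizontal distance between cork_2_mid and spindle_b below 0.009 m and z of cork_2_mid in the frame of spindle_b between 0 and 0.0068 m)) and ((horizontal distance between roll_1_mid and spindle_b below 0.009 m and z of roll_1_mid in the frame of spindle_b between 0.014 and 0.0388 m) or (horizontal distance between roll_2_mid and spindle_b below 0.009 m and z of roll_2_mid in the frame of spindle_b between 0.014 and 0.0388 m) or (horizontal distance between roll_3_mid and spindle_b below 0.009 m and z of roll_3_mid in the frame of spindle_b between 0.014 and 0.0388 m)) and ((horizontal distance between washer_1_mid and spindle_b below 0.009 m and z of washer_1_mid in the frame of spindle_b between 0.027 and 0.052 m) or (horizontal distance between washer_2_mid and spindle_b below 0.009 m and z of washer_2_mid in the frame of spindle_b between 0.027 and 0.052 m)) and ((horizontal distance between roll_1_mid and spindle_a below 0.009 m and z of roll_1_mid in the frame of spindle_a between 0.014 and 0.0388 m) or (horizontal distance between roll_1_mid and spindle_b below 0.009 m and z of roll_1_mid in the frame of spindle_b between 0.014 and 0.0388 m)) and ((horizontal distance between roll_2_mid and spindle_a below 0.009 m and z of roll_2_mid in the frame of spindle_a between 0.014 and 0.0388 m) or (horizontal distance between roll_2_mid and spindle_b below 0.009 m and z of roll_2_mid in the frame of spindle_b between 0.014 and 0.0388 m)) and ((horizontal distance between roll_3_mid and spindle_a below 0.009 m and z of roll_3_mid in the frame of spindle_a between 0.014 and 0.0388 m) or (horizontal distance between roll_3_mid and spindle_b below 0.009 m and z of roll_3_mid in the frame of spindle_b between 0.014 and 0.0388 m)) and velocity of joint each of lever_a, lever_b below 0.05 rad/s); the robot touches nothing.
It fails at once if the mug is pushed more than 3 cm or tipped (distance of mug from where it was at the start of the episode above 0.03 m or angle between mug's own z axis and vertical above 0.4 rad).
Of roll_1, roll_2, roll_3 only 2 to 3 are there at a start; the rules pass over those that are not, and their reading is None.
At some moment in a run one of roll_1, roll_2, roll_3, cork_1, cork_2, washer_1, washer_2 may be knocked a few centimetres aside while the robot is not near it.
Once in a run the grip may slacken for a moment while it holds something.
It also fails if it takes over 208 s, if anything falls off the work surface, if the arm or the gripper's body presses on something with over 40 N, if the wrist force passes 120 N, or if a joint passes its speed limit or range.

## Working session

There is one attempt and no reset: what is moved stays moved. The work goes in short steps, Python scripts to look and compute and a tool call to move; the robot and the scene stay as the last step left them, time stands still between calls to the robot, and variables do not carry over. Pictures are saved under pics/ and viewed, and the job is handed in when it is done.

Besides the shell and the picture viewer there is one more tool, called after "Request:" as a command line: name --pt "numbers of a row" for each row, then --argument value for the rest. step_arm: Moves the arm, as the interface text tells. Its arguments: {"type":"object","properties":{"deltas":{"type":"array"},"newtons":{"type":"number"}},"required":["deltas"]}

```bash
mkdir -p pics
python3 - <<'E'
from bench import ctrl, optics
import cv2,numpy as np
np.set_printoptions(precision=4,suppress=True)
print(ctrl.get_state())
for n in ["side","top","wrist"]:
    c=optics.get_calibration(n); print(n,c)
    im=optics.get_image(n); cv2.imwrite(f"pics/{n}0.png",im[:,:,::-1])
E
```

```text
{'time': 0.0, 'joint_positions': array([ 1.3311,  0.3218, -0.0701,  1.4517,  0.0226,  1.3708, -0.0569]), 'qd': array([-0.001 ,  0.0002,  0.0001,  0.    , -0.0005,  0.0001,  0.0004]), 'joint_torque': array([  0.0002, -49.1281,  -0.4038, -31.2523,  -0.064 ,   0.044 ,
         0.0002]), 'position': array([ 0.163 , -0.6287,  0.2215]), 'tool_rot': array([-3.1145, -0.3974,  0.0006]), 'ft_force': array([-0.1803, -0.3064, -1.1566]), 'torque': array([-0.0263, -0.0386,  0.0316]), 'grip_width': 0.999557505460478}
side {'K': array([[537.468 ,   0.    , 277.4602],
       [  0.    , 537.468 , 215.4602],
       [  0.    ,   0.    ,   1.    ]]), 'R': array([[ 0.8805, -0.4741, -0.0056],
       [-0.4263, -0.7864, -0.447 ],
       [ 0.2075,  0.3959, -0.8945]]), 't': array([-0.5299,  0.1733,  1.1199])}
top {'K': array([[431.6934,   0.    , 287.3477],
       [  0.    , 431.6934, 206.3288],
       [  0.    ,   0.    ,   1.    ]]), 'R': array([[ 0.0152, -0.9994,  0.0325],
       [-0.9928, -0.0189, -0.1183],
       [ 0.1189, -0.0304, -0.9924]]), 't': array([-0.1528,  0.5618,  0.9822])}
wrist {'K': array([[296.4867,   0.    , 280.3037],
       [  0.    , 296.4867, 207.3342],
       [  0.    ,   0.    ,   1.    ]]), 'R': array([[ 0.2511, -0.9679, -0.0019],
       [-0.9364, -0.2435,  0.2527],
       [-0.2451, -0.0617, -0.9675]]), 't': array([-0.6503, -0.0317,  0.3892])}
```

View pics/side0.png

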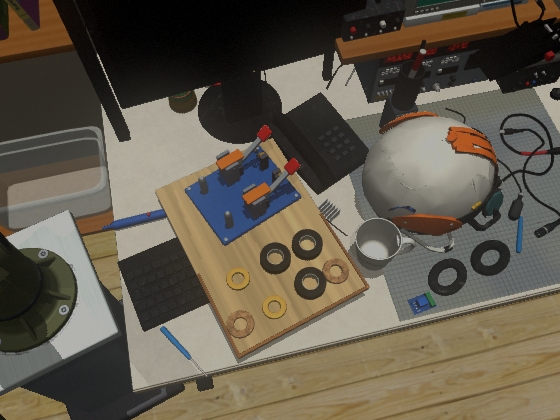

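View pics/top0.png

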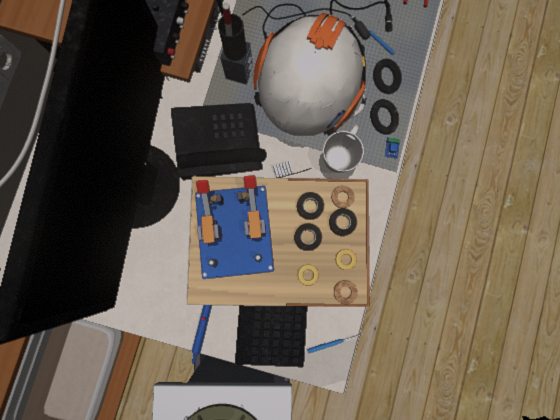

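View pics/wrist0.png

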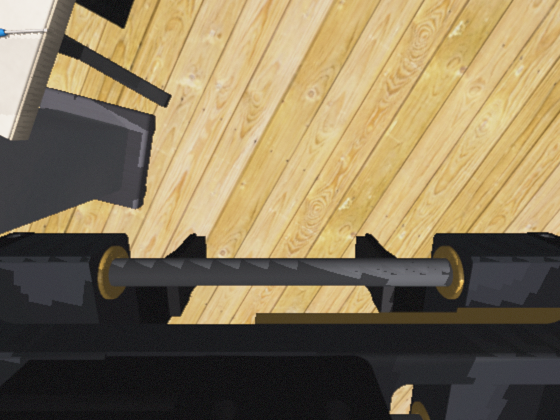

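```bash
cat > h.py <<'E'
from bench import ctrl, optics
import cv2,numpy as np
np.set_printoptions(precision=4,suppress=True)
def cast(n,uv,z,c=None):
    c=c or optics.get_calibration(n)
    d=c["R"].T@np.linalg.inv(c["K"])@np.array([uv[0],uv[1],1.]); o=-c["R"].T@c["t"]
    return o+d*(z-o[2])/d[2]
def proj(n,X,c=None):
    c=c or optics.get_calibration(n); p=c["K"]@(c["R"]@np.asarray(X,float)+c["t"]); return p[:2]/p[2]
def grab(n,name):
    im=optics.get_image(n)[:,:,::-1].copy(); cv2.imwrite(f"pics/{name}.png",im); return im
def crop(im,x0,y0,w,h,s,name):
    cv2.imwrite(f"pics/{name}.png",cv2.resize(im[y0:y0+h,x0:x0+w],None,fx=s,fy=s,interpolation=cv2.INTER_CUBIC))
E
python3 - <<'E'
from h import *
im=cv2.imread("pics/top0.png"); crop(im,180,165,200,150,4,"top0c")
im=cv2.imread("pics/side0.png"); crop(im,150,110,230,170,3.4,"side0c")
im=cv2.imread("pics/side0.png"); crop(im,200,220,180,140,4,"side0d")
print(cast("top",(369,304),.046),cast("top",(189,304),.046),cast("top",(368,180),.046))
E
```

```text
[ 0.3418 -0.3331  0.046 ] [0.3369 0.0758 0.046 ] [ 0.6295 -0.3328  0.046 ]
```

View pics/top0c.png

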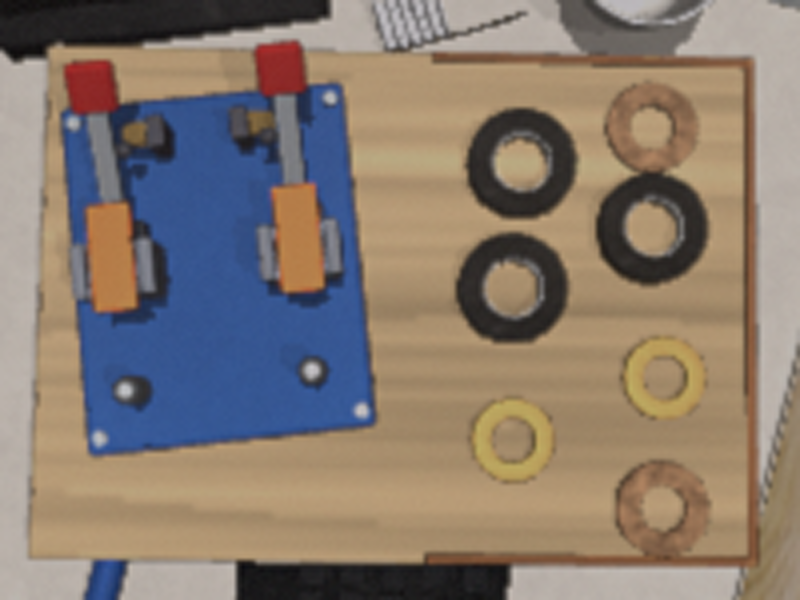

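View pics/side0c.png

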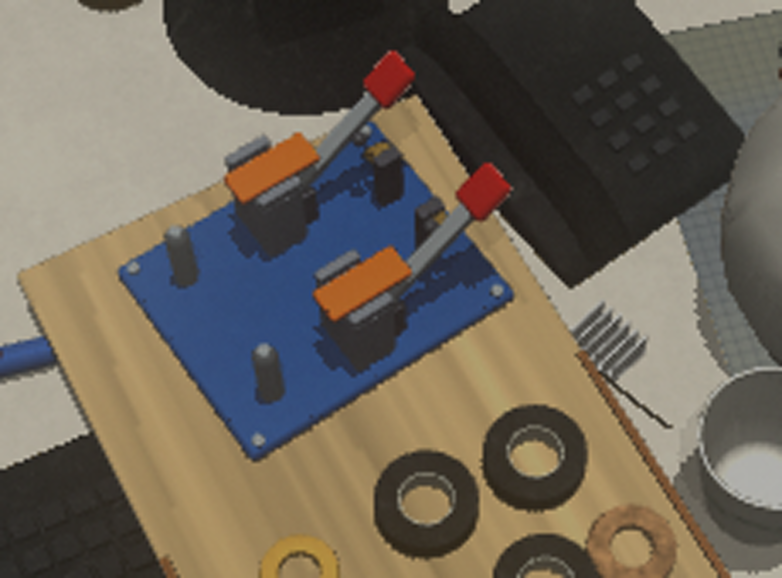

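View pics/side0d.png

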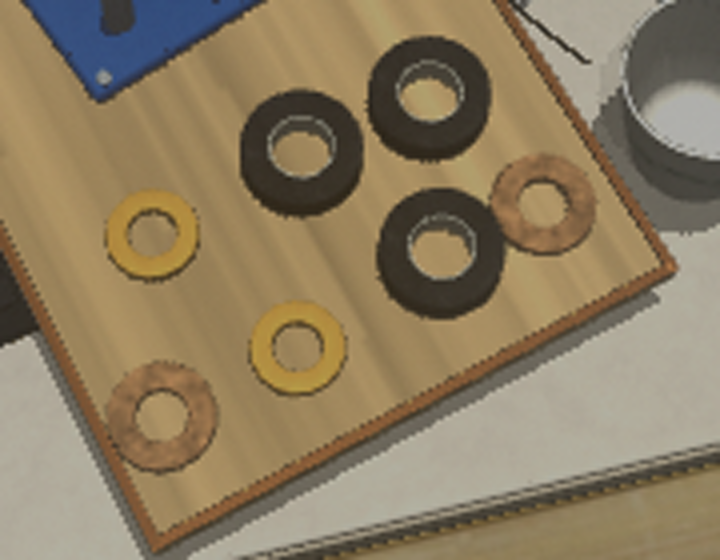

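```bash
cat >> h.py <<'E'
def rings(im, box, cam, c=None):
    """segment rings in box (x0,y0,x1,y1); returns list (kind,uv center of outer contour, area)"""
    x0,y0,x1,y1=box; sub=im[y0:y1,x0:x1]; hsv=cv2.cvtColor(sub,cv2.COLOR_BGR2HSV)
    H,S,V=[hsv[...,i].astype(int) for i in range(3)]
    out=[]
    masks={"roll":(V<75),"washer":(S>110)&(V>140)&(H>17)&(H<32),"cork":(S>85)&(S<175)&(V>80)&(V<190)&(H>6)&(H<17)}
    for k,m in masks.items():
        m=m.astype(np.uint8); m=cv2.morphologyEx(m,cv2.MORPH_OPEN,np.ones((2,2)))
        cs,_=cv2.findContours(m,cv2.RETR_EXTERNAL,cv2.CHAIN_APPROX_NONE)
        for q in cs:
            if len(q)<25: continue
            h=cv2.convexHull(q); a=cv2.contourArea(h)
            if a<200: continue
            (cx,cy),ax,an=cv2.fitEllipse(h) if len(h)>5 else ((0,0),(0,0),0)
            out.append((k,(round(cx+x0,2),round(cy+y0,2)),tuple(np.round(ax,1)),a))
    return out
E
python3 - <<'E'
from h import *
im=cv2.imread("pics/top0.png")
for r in rings(im,(285,182,364,302),"top"): print(r,cast("top",r[1],.046+(.009 if r[0]=="roll" else .004)))
im=cv2.imread("pics/side0.png")
for r in rings(im,(215,225,352,345),"side"): print(r,cast("side",r[1],.046+(.009 if r[0]=="roll" else .004)))
# spindles: tips z=.112
for n,a,b in [("top",(180+125/4,165+389/4),(180+313/4,165+371/4)),("side",(150+176/3.4,110+232/3.4),(150+263/3.4,110+350/3.4))]:
    print(n,cast(n,a,.112),cast(n,b,.112))
for n,a,b in [("top",(180+91/4,165+72/4),(180+279/4,165+55/4)),("side",(150+390/3.4,110+72/3.4),(150+486/3.4,110+184/3.4))]:
    print("pads",n,cast(n,a,.143),cast(n,b,.143))
# plate corner screws z=.056
for n,ps in [("top",[(180+99/4,165+438/4),(180+362/4,165+411/4),(180+331/4,165+98/4),(180+72/4,165+123/4)]),("side",[(150+133/3.4,110+268/3.4),(150+259/3.4,110+440/3.4),(150+497/3.4,110+291/3.4),(150+365/3.4,110+131/3.4)])]:
    P=np.array([cast(n,p,.057) for p in ps]);print(n,P[:,:2].tolist(),P.mean(0))
E
```

```text
('roll', (308.52, 237.65), (np.float64(26.5), np.float64(27.1)), 542.5) [ 0.4905 -0.1923  0.055 ]
('roll', (343.28, 222.59), (np.float64(26.6), np.float64(27.4)), 555.0) [ 0.5266 -0.2726  0.055 ]
('roll', (310.69, 206.4), (np.float64(26.2), np.float64(27.2)), 542.5) [ 0.5629 -0.1967  0.055 ]
('washer', (308.88, 275.6), (np.float64(20.4), np.float64(20.7)), 321.5) [ 0.4042 -0.1944  0.05  ]
('washer', (346.69, 260.03), (np.float64(19.9), np.float64(20.5)), 310.5) [ 0.4408 -0.2812  0.05  ]
('cork', (346.13, 292.44), (np.float64(23.8), np.float64(24.6)), 404.5) [ 0.3674 -0.2799  0.05  ]
('cork', (343.45, 197.09), (np.float64(22.8), np.float64(23.6)), 411.5) [ 0.5869 -0.2738  0.05  ]
('roll', (310.72, 283.94), (np.float64(31.8), np.float64(32.2)), 793.0) [ 0.5309 -0.2725  0.055 ]
('roll', (275.72, 258.97), (np.float64(31.0), np.float64(31.2)), 740.5) [ 0.4947 -0.1921  0.055 ]
('roll', (307.62, 245.28), (np.float64(30.7), np.float64(31.0)), 716.0) [ 0.5671 -0.1967  0.055 ]
('washer', (274.8, 306.58), (np.float64(23.5), np.float64(24.0)), 418.0) [ 0.4465 -0.2781  0.05  ]
('washer', (238.49,
[... 307 characters left out ...]
at64(24.1), np.float64(26.0)), 476.0) [ 0.591  -0.2728  0.05  ]
top [0.4319 0.0199 0.112 ] [ 0.4429 -0.0801  0.112 ]
side [0.4344 0.0197 0.112 ] [ 0.4458 -0.0785  0.112 ]
pads top [0.5976 0.0393 0.143 ] [ 0.6088 -0.0593  0.143 ]
pads side [0.595  0.0423 0.143 ] [ 0.6077 -0.0573  0.143 ]
top [[0.40364216255363894, 0.041257480995491744], [0.4208323945968934, -0.10641384815973455], [0.5999527266004814, -0.08493375993289515], [0.5823872431595083, 0.06344395851130806]] [ 0.5017 -0.0217  0.057 ]
side [[0.4061828617064485, 0.041473617386944994], [0.4245780454628847, -0.10540271231032955], [0.6027535348781256, -0.08422325172868045], [0.584717815906825, 0.06343619539355805]] [ 0.5046 -0.0212  0.057 ]
```

```bash
cat >> h.py <<'E'
from scipy.spatial.transform import Rotation as Rt
YAW=0.117
def Rdown(yaw): # tool x at angle yaw, z down
    c,s=np.cos(yaw),np.sin(yaw); return np.array([[c,s,0],[s,-c,0],[0,0,-1.]])
def delta(p,yaw=YAW):
    s=ctrl.get_state(); R=Rt.from_rotvec(s["tool_rot"]).as_matrix()
    rv=np.degrees(Rt.from_matrix(R.T@Rdown(yaw)).as_rotvec()); d=R.T@(np.asarray(p)-s["position"])*1000
    print("t",round(s["time"],2),"pos",s["position"],"f",s["ft_force"],"g",round(s["grip_width"]*87,1)); print("turn",rv.round(1),"shift",d.round(1))
E
python3 - <<'E'
from h import *
delta((.369,-.279,.20))
s=ctrl.get_state();print(proj("wrist",s["position"]))
E
```

```text
t 0.15 pos [ 0.163  -0.6288  0.2217] f [0.3159 0.3345 0.3265] g 86.9
turn [-0.1  0.   7.8] shift [ 287.2 -286.9   22.1]
[278.2797 249.5477]
```

Request:
step_arm --pt "0 0 7.8 287 -287 22 75" --pt "0 0 7.8 287 -287 22 75" --pt "0 0 7.8 287 -287 22 75" --pt "0 0 7.8 287 -287 22 75" --pt "0 0 7.8 287 -287 22 75" --pt "0 0 7.8 287 -287 22 75" --pt "0 0 7.8 287 -287 22 75" --pt "0 0 7.8 287 -287 22 75" --newtons 15

```text
time: 1.15
position: [0.3702, -0.2767, 0.2004]
tool_rot: [-3.136, -0.194, 0.0]
ft_force: [-0.4, -0.4, -0.1]
grip_width: 0.862
```

Run:
```python
from h import *
grab("wrist","w1"); delta((.369,-.279,.20)); print(proj("wrist",(.369,-.279,.05)))
```

```text
t 1.2 pos [ 0.3691 -0.2787  0.2005] f [-0.444   0.2852 -0.4798] g 75.1
turn [0.  0.  0.2] shift [-0.1  0.3  0.5]
[279.2724 195.1341]
```

View pics/w1.png

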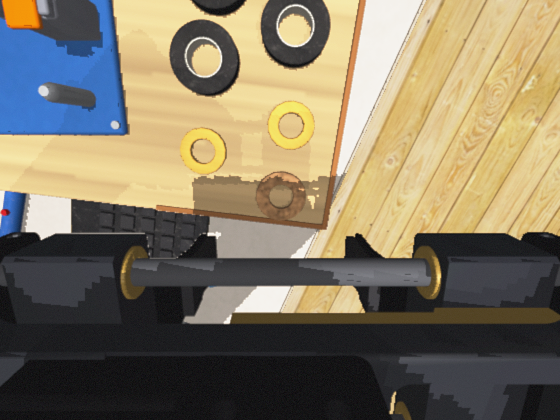

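Run:
```python
from h import *
im=cv2.imread("pics/w1.png")
for r in rings(im,(160,0,345,226),"wrist"): print(r,cast("wrist",r[1],.046+(.009 if r[0]=="roll" else .004)))
print(cast("wrist",(279.5,197),.05))
print("spb",cast("wrist",(44.5,90.5),.112))
crop(im,200,140,140,90,5,"w1c")
```

```text
('roll', (160.7, 218.97), (np.float64(12.1), np.float64(127.0)), 503.5) [ 0.3285 -0.1547  0.055 ]
('roll', (205.35, 58.69), (np.float64(65.9), np.float64(77.1)), 3944.5) [ 0.4929 -0.1937  0.055 ]
('roll', (295.71, 26.98), (np.float64(67.2), np.float64(82.5)), 3817.5) [ 0.5297 -0.2751  0.055 ]
('roll', (218.4, -8.1), (np.float64(46.9), np.float64(56.2)), 574.5) [ 0.5492 -0.2023  0.055 ]
('washer', (203.52, 151.31), (np.float64(45.4), np.float64(48.6)), 1710.0) [ 0.4057 -0.1955  0.05  ]
('washer', (291.57, 125.73), (np.float64(47.5), np.float64(49.1)), 1807.0) [ 0.442  -0.2828  0.05  ]
('cork', (270.81, 200.28), (np.float64(54.8), np.float64(173.4)), 5164.0) [ 0.3623 -0.2706  0.05  ]
[ 0.367  -0.2795  0.05  ]
spb [ 0.4442 -0.0833  0.112 ]
```

View pics/w1c.png

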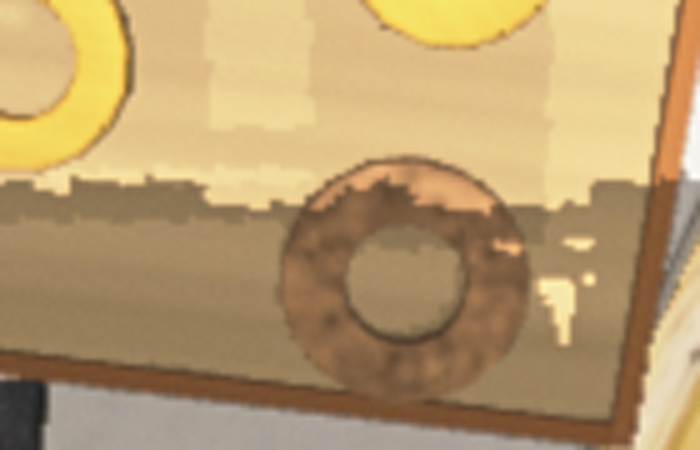

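Run:
```python
from h import *
delta((.3685,-.280,.0495))
```

```text
t 1.2 pos [ 0.3691 -0.2787  0.2005] f [-0.444   0.2852 -0.4798] g 75.1
turn [0.  0.  0.2] shift [ -0.7   1.1 151. ]
```

Request:
step_arm --pt "0 0 0.2 -0.7 1.1 60 66" --pt "0 0 0.2 -0.7 1.1 110 66" --pt "0 0 0.2 -0.7 1.1 135 66" --pt "0 0 0.2 -0.7 1.1 151 66" --pt "0 0 0.2 -0.7 1.1 151 66" --pt "0 0 0.2 -0.7 1.1 151 40" --pt "0 0 0.2 -0.7 1.1 151 40" --pt "0 0 0.2 -0.7 1.1 151 40" --newtons 15

```text
time: 2.2
position: [0.3691, -0.2813, 0.0507]
tool_rot: [3.134, 0.179, 0.002]
ft_force: [-0.0, -0.3, 3.7]
grip_width: 0.605
```

Run:
```python
from h import *
grab("wrist","w2"); delta((.444,-.081,.15))
```

```text
t 2.25 pos [ 0.3691 -0.2812  0.0507] f [-0.739  -0.862   4.6447] g 53.1
turn [ 0.1 -0.1 -0.2] shift [  97.3 -190.2  -99.6]
```

View pics/w2.png

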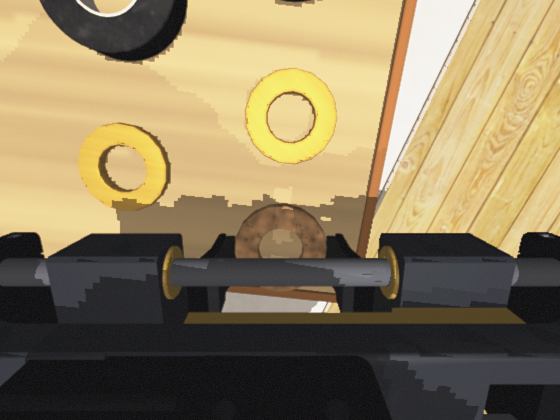

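Request:
step_arm --pt "0 0 0 0 0 -50 40" --pt "0 0 0 0 0 -102 40" --pt "0 0 0 25 -50 -102 40" --pt "0 0 0 50 -100 -102 40" --pt "0 0 0 75 -150 -102 40" --pt "0 0 0 97 -190 -102 40" --pt "0 0 0 97 -190 -102 40" --pt "0 0 0 97 -190 -102 40" --newtons 20

```text
time: 3.25
position: [0.4428, -0.0812, 0.1515]
tool_rot: [3.136, 0.179, -0.001]
ft_force: [0.4, -0.5, -1.2]
grip_width: 0.605
```

Run:
```python
from h import *
im=grab("wrist","w3"); delta((.444,-.081,.15)); s=ctrl.get_state()
print(proj("wrist",s["position"]), proj("wrist",(.444,-.081,.112)),proj("wrist",(.444,-.081,.056)))
crop(im,180,120,200,150,4,"w3c")
```

```text
t 3.3 pos [ 0.4426 -0.0818  0.1514] f [ 0.0176 -1.3103  0.2101] g 52.3
turn [ 0.   0.  -0.2] shift [ 1.5 -0.6  1.4]
[278.0685 249.773 ] [277.5793 226.1623] [278.1174 206.487 ]
```

View pics/w3c.png

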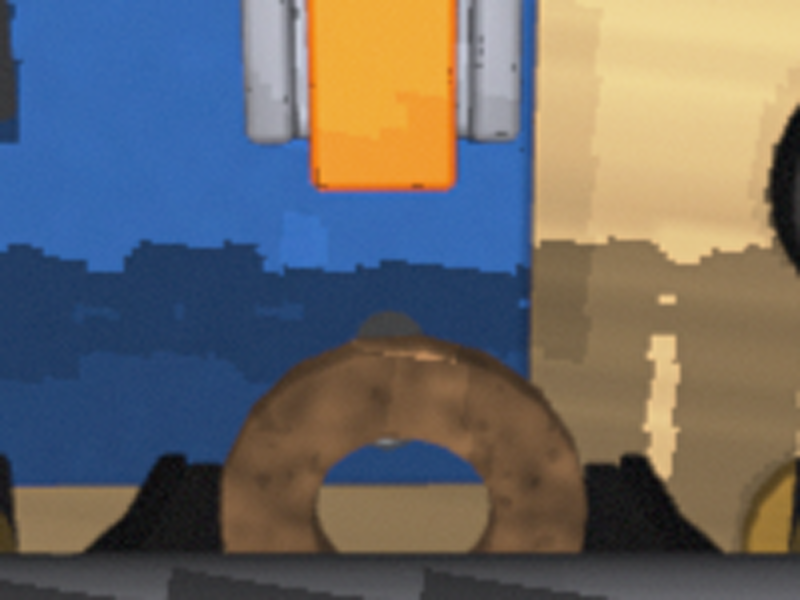

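Run:
```python
from h import *
s=ctrl.get_state(); p=s["position"]; R=Rt.from_rotvec(s["tool_rot"]).as_matrix()
def tl(uv,z): print(((R.T@(cast("wrist",uv,z)-p))*1000).round(1))
tl((280.3,229.5),p[2]+.0033)   # bore far -> +13
tl((280.8,206),p[2]+.0033)  # outer top far -> 27
tl((277.5,230.6),.112) # spindle tip far edge (+4)
tl((277.5,199),.056+.05)
tl((276,167.3),.121); tl((276,167.3),.115)# keeper tip +42 from spindle
print(p)
```

```text
[13.6  1.3 -3.3]
[27.3  1.6 -3.3]
[-1.8 -0.7 39.4]
[20.  -0.7 45.4]
[44.5 -1.5 30.4]
[43.8 -1.6 36.4]
[ 0.4426 -0.0818  0.1514]
```

Request:
step_arm --pt "0 0 0 1.5 -2.3 10 40" --pt "0 0 0 1.5 -2.3 30 40" --pt "0 0 0 1.5 -2.3 50 40" --pt "0 0 0 1.5 -2.3 70 40" --pt "0 0 0 1.5 -2.3 89 40" --pt "0 0 0 1.5 -2.3 89.5 40" --pt "0 0 0 1.5 -2.3 89.5 70" --pt "0 0 0 1.5 -2.3 89.5 70"

```text
time: 4.3
position: [0.4448, -0.0785, 0.0627]
tool_rot: [3.136, 0.178, 0.002]
ft_force: [-0.5, 0.3, -0.3]
grip_width: 0.749
```

Run:
```python
from h import *
im=grab("wrist","w4"); delta((.5287,-.273,.2)); s=ctrl.get_state()
```

```text
t 4.35 pos [ 0.4448 -0.0785  0.0627] f [-0.2516 -0.2542 -0.1387] g 66.9
turn [ 0.  -0.1 -0.2] shift [  61.4  202.9 -137.1]
```

View pics/w4.png

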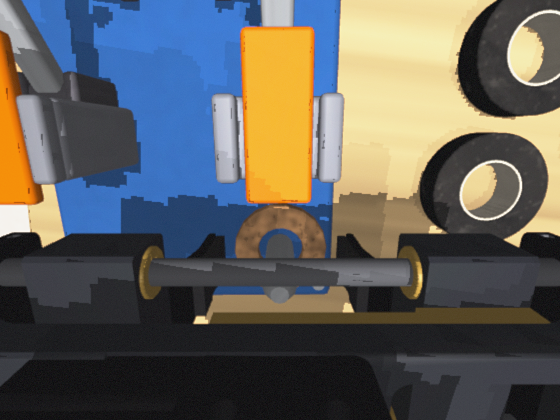

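Run:
```python
from h import *
delta((.4925,-.193,.12))
```

```text
t 4.35 pos [ 0.4448 -0.0785  0.0627] f [-0.2516 -0.2542 -0.1387] g 66.9
turn [ 0.  -0.1 -0.2] shift [ 34.4 119.3 -57.2]
```

Request:
step_arm --pt "0 0 0 0 0 -45 76" --pt "0 0 0 0 0 -68 76" --pt "0 0 0 17 60 -68 76" --pt "0 0 0 34.4 119.3 -68 76" --pt "0 0 0 34.4 119.3 -60 76" --pt "0 0 0 34.4 119.3 -40 76" --pt "0 0 0 34.4 119.3 -40 76" --pt "0 0 0 34.4 119.3 -40 76"

```text
time: 5.35
position: [0.4923, -0.1923, 0.1027]
tool_rot: [3.136, 0.181, 0.001]
ft_force: [-0.2, -0.4, 0.0]
grip_width: 0.867
```

Run:
```python
from h import *
im=grab("wrist","w5"); delta((.4925,-.193,.0495)); print(proj("wrist",(.4925,-.193,.064)))
```

```text
t 5.4 pos [ 0.4926 -0.1925  0.103 ] f [-0.0765 -0.0702  0.2457] g 75.5
turn [ 0.1 -0.1 -0.1] shift [-0.2  0.5 53.5]
[279.0953 228.5749]
```

View pics/w5.png

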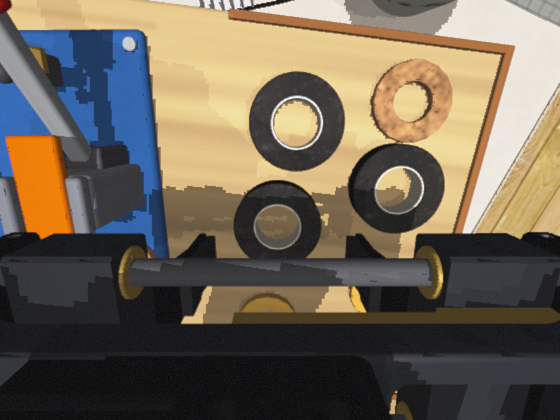

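Request:
step_arm --pt "0 0 0 0.5 -0.5 20 76" --pt "0 0 0 0.5 -0.5 40 76" --pt "0 0 0 0.5 -0.5 53 76" --pt "0 0 0 0.5 -0.5 53 76" --pt "0 0 0 0.5 -0.5 53 50" --pt "0 0 0 0.5 -0.5 53 50" --pt "0 0 0 0.5 -0.5 53 50" --pt "0 0 0 0.5 -0.5 53 50"

```text
time: 6.4
position: [0.4931, -0.1925, 0.0499]
tool_rot: [3.136, 0.179, 0.002]
ft_force: [0.0, 0.4, 4.6]
grip_width: 0.713
```

Run:
```python
from h import *
delta((.4443,-.0795,.16))
```

```text
t 6.4 pos [ 0.4931 -0.1925  0.0499] f [0.0038 0.4051 4.646 ] g 62.0
turn [ 0.  -0.1 -0.2] shift [ -35.5 -117.7 -110.3]
```

Request:
step_arm --pt "0 0 0 0 0 -55 50" --pt "0 0 0 0 0 -105 50" --pt "0 0 0 -12 -40 -105 50" --pt "0 0 0 -24 -80 -105 50" --pt "0 0 0 -35.5 -117.7 -105 50" --pt "0 0 0 -35.5 -117.7 -105 50" --pt "0 0 0 -35.5 -117.7 -105 50" --pt "0 0 0 -35.5 -117.7 -105 50" --newtons 25

```text
time: 7.4
position: [0.444, -0.0804, 0.1539]
tool_rot: [-3.136, -0.177, 0.0]
ft_force: [0.6, -0.3, -0.2]
grip_width: 0.713
```

Run:
```python
from h import *
im=grab("wrist","w6"); delta((.4443,-.0795,.16));crop(im,180,120,200,150,4,"w6c")
```

```text
t 7.45 pos [ 0.444  -0.0803  0.1539] f [-0.482   0.6891 -0.233 ] g 62.6
turn [-0.   0.  -0.3] shift [ 0.4 -0.8 -6.1]
```

View pics/w6c.png

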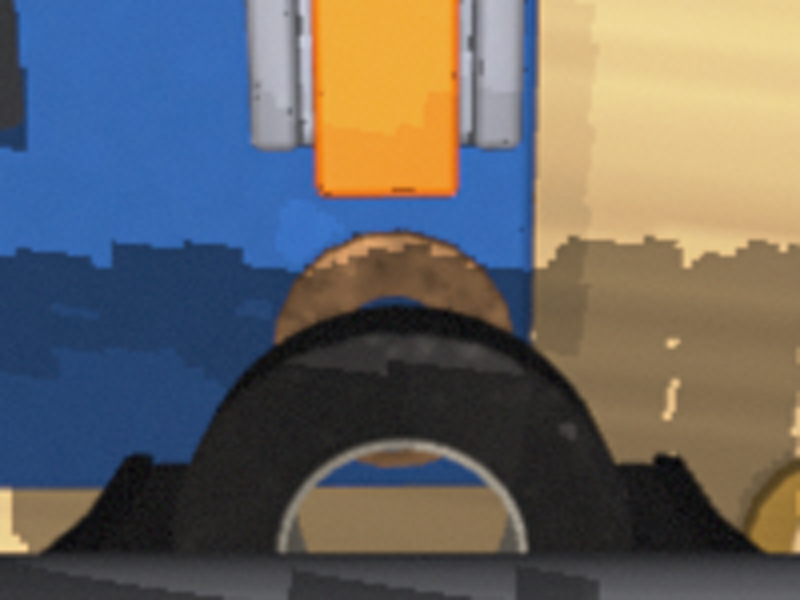

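Run:
```python
from h import *
s=ctrl.get_state(); p=s["position"]; R=Rt.from_rotvec(s["tool_rot"]).as_matrix()
def tl(uv,z): print(((R.T@(cast("wrist",uv,z)-p))*1000).round(1))
tl((280.6,229.5),p[2]+.0141)
tl((280.6,231.5),p[2]+.0141)
tl((280.6,203),p[2]+.0141); tl((280.6,196.5),p[2]-.0039)
tl((276.8,168.5),.121)
tl((278.7,178.2),.064) # cork far
delta((.4445,-.0797,.067))
```

```text
[ 17.3   1.5 -14.1]
[ 16.2   1.5 -14.1]
[ 31.6   1.5 -14.1]
[31.   1.5  3.9]
[43.4 -1.  32.9]
[27.9 -0.1 89.9]
t 7.45 pos [ 0.444  -0.0803  0.1539] f [-0.482   0.6891 -0.233 ] g 62.6
turn [-0.   0.  -0.3] shift [ 0.5 -0.6 86.9]
```

Request:
step_arm --pt "0 0 0 1 -0.8 12 50" --pt "0 0 0 1 -0.8 30 50" --pt "0 0 0 1 -0.8 50 50" --pt "0 0 0 1 -0.8 70 50" --pt "0 0 0 1 -0.8 85 50" --pt "0 0 0 1 -0.8 85 50" --pt "0 0 0 1 -0.8 85 76" --pt "0 0 0 1 -0.8 85 76"

```text
time: 8.45
position: [0.4451, -0.0786, 0.0693]
tool_rot: [3.136, 0.179, 0.001]
ft_force: [0.7, -0.2, 0.5]
grip_width: 0.836
```

Run:
```python
from h import *
im=grab("wrist","w7"); grab("top","t7"); delta((.406,-.194,.12))
```

```text
t 8.55 pos [ 0.445  -0.0786  0.0693] f [0.2352 0.1039 0.8069] g 74.4
turn [ 0.  -0.  -0.2] shift [-51.8 110.2 -50.6]
```

View pics/w7.png

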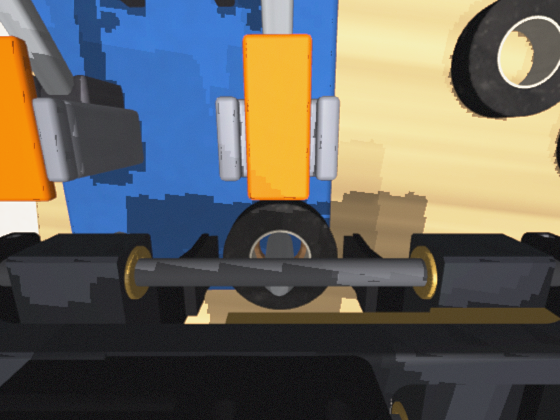

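View pics/t7.png

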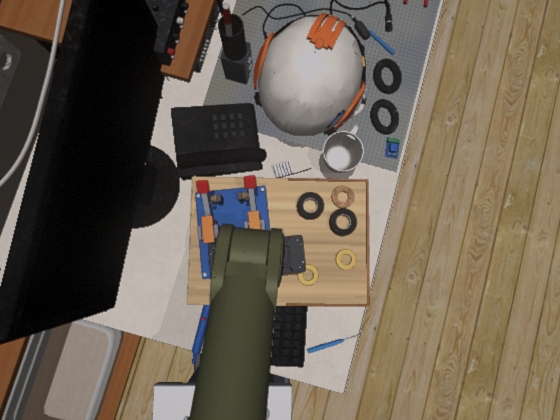

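Request:
step_arm --pt "0 0 0 0 0 -45 76" --pt "0 0 0 0 0 -65 70" --pt "0 0 0 -25 55 -65 64" --pt "0 0 0 -51.8 110.2 -60 64" --pt "0 0 0 -51.8 110.2 -40 64" --pt "0 0 0 -51.8 110.2 -35 64" --pt "0 0 0 -51.8 110.2 -35 64" --pt "0 0 0 -51.8 110.2 -35 64" --newtons 20

```text
time: 9.55
position: [0.4067, -0.1934, 0.1048]
tool_rot: [3.136, 0.182, 0.002]
ft_force: [-0.6, 0.2, -0.4]
grip_width: 0.737
```

Run:
```python
from h import *
im=grab("wrist","w8"); delta((.406,-.194,.0495));crop(im,180,160,200,110,4,"w8c");print(proj("wrist",(.406,-.194,.054)))
```

```text
t 9.6 pos [ 0.4066 -0.1935  0.1047] f [-0.2273 -0.8832  0.716 ] g 64.2
turn [ 0.1 -0.1 -0.1] shift [-0.7  0.4 55.2]
[279.1085 224.2352]
```

View pics/w8c.png

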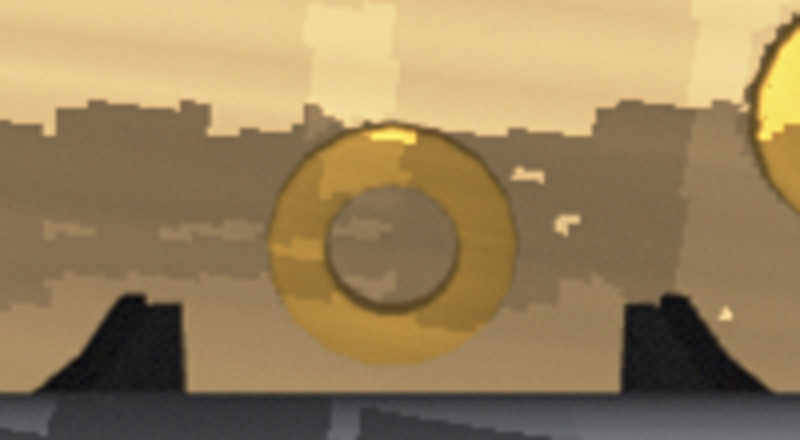

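Request:
step_arm --pt "0 0 0 1 -0.6 20 64" --pt "0 0 0 1 -0.6 40 64" --pt "0 0 0 1 -0.6 54.5 64" --pt "0 0 0 1 -0.6 55 64" --pt "0 0 0 1 -0.6 55 40" --pt "0 0 0 1 -0.6 55 40" --pt "0 0 0 1 -0.6 55 40" --pt "0 0 0 1 -0.6 55 40"

```text
time: 10.6
position: [0.4073, -0.1934, 0.0497]
tool_rot: [3.136, 0.179, 0.002]
ft_force: [-0.0, 0.9, 3.5]
grip_width: 0.537
```

Run:
```python
from h import *
delta((.445,-.079,.155))
```

```text
t 10.6 pos [ 0.4073 -0.1934  0.0497] f [-0.0113  0.8574  3.5034] g 46.8
turn [ 0.  -0.1 -0.2] shift [  50.6 -109.3 -105.3]
```

Request:
step_arm --pt "0 0 0 0 0 -55 40" --pt "0 0 0 0 0 -105 40" --pt "0 0 0 17 -36 -105 40" --pt "0 0 0 34 -72 -105 40" --pt "0 0 0 50.6 -109.3 -105 40" --pt "0 0 0 50.6 -109.3 -105 40" --pt "0 0 0 50.6 -109.3 -105 40" --pt "0 0 0 50.6 -109.3 -105 40" --newtons 25

```text
time: 11.6
position: [0.4441, -0.0801, 0.1538]
tool_rot: [3.136, 0.176, -0.001]
ft_force: [0.3, -0.0, -0.1]
grip_width: 0.533
```

Run:
```python
from h import *
im=grab("wrist","w9"); delta((.445,-.079,.09));crop(im,180,120,200,150,4,"w9c")
```

```text
t 11.65 pos [ 0.4442 -0.08    0.1539] f [ 0.0399 -0.6518 -0.6576] g 46.1
turn [ 0.   0.  -0.3] shift [ 1.  -0.9 63.9]
```

View pics/w9c.png

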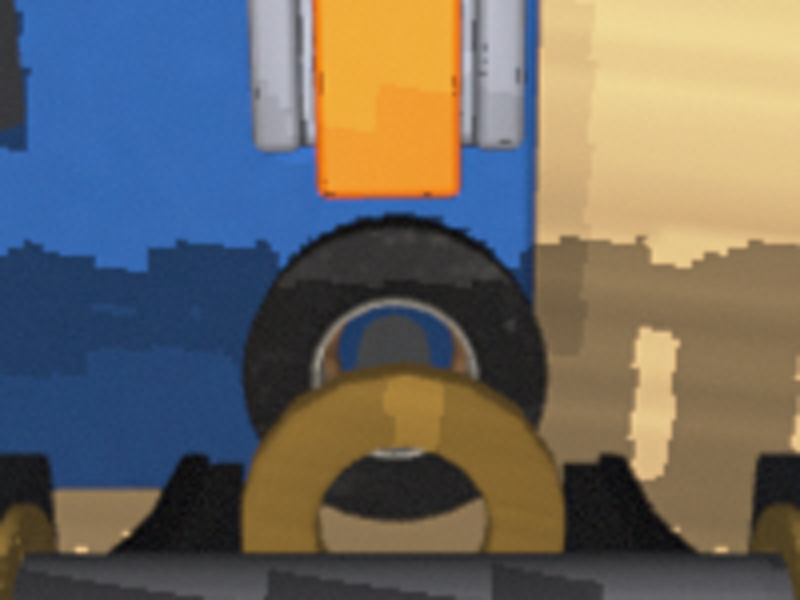

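Request:
step_arm --pt "0 0 0 1.3 -0.9 12 40" --pt "0 0 0 1.3 -0.9 30 40" --pt "0 0 0 1.3 -0.9 50 40" --pt "0 0 0 1.3 -0.9 67 40" --pt "0 0 0 1.3 -0.9 67 40" --pt "0 0 0 1.3 -0.9 67 62" --pt "0 0 0 1.3 -0.9 67 62" --pt "0 0 0 1.3 -0.9 20 62"

```text
time: 12.65
position: [0.4432, -0.0773, 0.1322]
tool_rot: [-3.134, -0.179, 0.009]
ft_force: [0.8, 0.3, 0.7]
grip_width: 0.694
```

Run:
```python
from h import *
im=grab("wrist","w10"); grab("side","s10"); crop(cv2.imread("pics/s10.png"),130,100,240,180,3.3,"s10c"); delta((.608,-.058,.2))
```

```text
t 12.75 pos [ 0.4493 -0.0783  0.1386] f [ 0.51   -0.6601 -0.4   ] g 61.3
turn [ 0.2 -0.5 -0.2] shift [160.5  -1.8 -60.1]
```

View pics/w10.png

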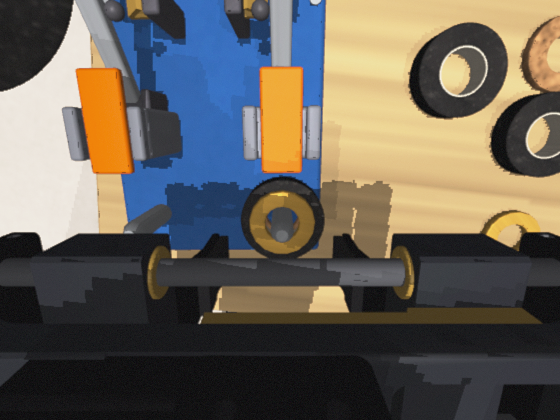

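View pics/s10c.png

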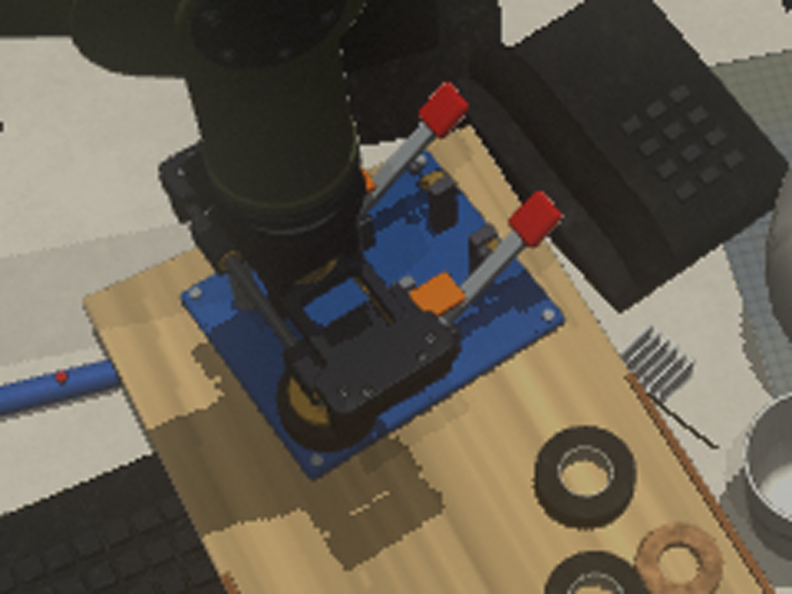

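Run:
```python
from h import *
delta((.597,-.0618,.17))
```

```text
t 12.75 pos [ 0.4493 -0.0783  0.1386] f [ 0.51   -0.6601 -0.4   ] g 61.3
turn [ 0.2 -0.5 -0.2] shift [148.9   0.6 -30.2]
```

Request:
step_arm --pt "0 0 0 0 0 -40 30" --pt "0 0 0 40 0 -50 0" --pt "0 0 0 90 0 -50 0" --pt "0 0 0 140 0 -50 0" --pt "0 0 0 152 0 -45 0" --pt "0 0 0 152 0 -40 0" --pt "0 0 0 152 0 -40 0" --pt "0 0 0 152 0 -40 0"

```text
time: 13.75
position: [0.5959, -0.061, 0.1745]
tool_rot: [3.135, 0.178, 0.0]
ft_force: [0.9, 0.6, -0.6]
grip_width: 0.015
```

Run:
```python
from h import *
delta((.597,-.0618,.15))
im=grab("wrist","w11");im=grab("side","s11"); crop(im,130,60,240,180,3.3,"s11c")
```

```text
t 13.75 pos [ 0.5959 -0.061   0.1745] f [ 0.8858  0.6352 -0.5792] g 1.3
turn [ 0.1  0.  -0.2] shift [ 1.   0.9 24.5]
```

View pics/s11c.png

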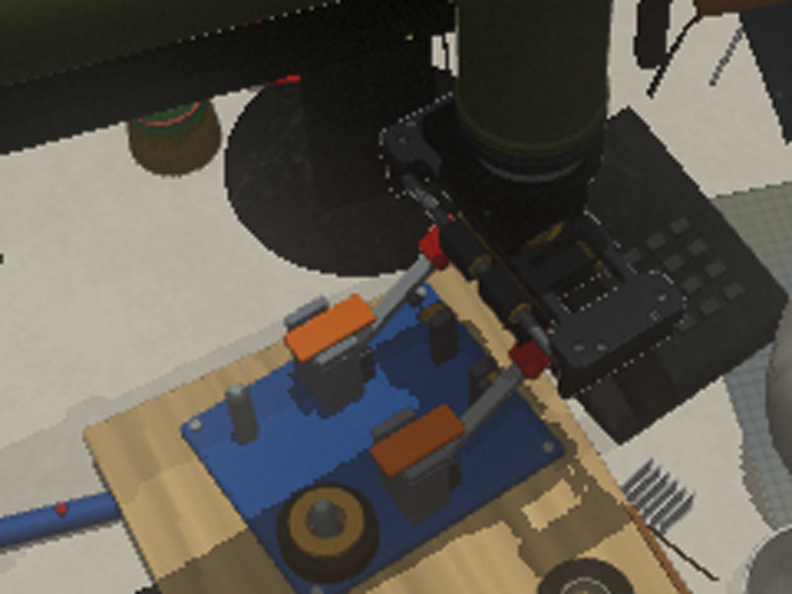

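View pics/w11.png

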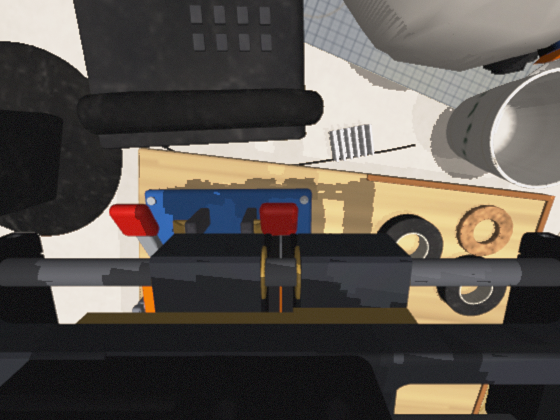

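Run:
```python
from h import *
for uv,z in [((279,203),.15),((279,220),.143),((279,236),.135)]: print(cast("wrist",uv,z))
```

```text
[ 0.6184 -0.0589  0.15  ]
[ 0.6048 -0.0604  0.143 ]
[ 0.5904 -0.062   0.135 ]
```

Request:
step_arm --pt "0 0 0 5 0 15 0" --pt "0 0 0 6 0 25 0" --pt "0 0 0 9 0 35 0" --pt "0 0 0 14 0 45 0" --pt "0 0 0 18 0 55 0" --pt "0 0 0 21 0 63 0" --pt "0 0 0 24 0 72 0" --pt "0 0 0 24 0 72 0"

```text
time: 14.85
position: [0.621, -0.0577, 0.1017]
tool_rot: [-3.136, -0.18, -0.0]
ft_force: [0.0, -1.5, 5.7]
grip_width: 0.0
```

Run:
```python
from h import *
delta((.624,-.0585,.088))
im=grab("side","s12"); crop(im,130,60,240,180,3.3,"s12c")
```

```text
t 14.85 pos [ 0.621  -0.0577  0.1017] f [ 0.0275 -1.4662  5.7023] g 0.0
turn [-0.  -0.  -0.2] shift [ 2.9  1.2 13.7]
```

View pics/s12c.png

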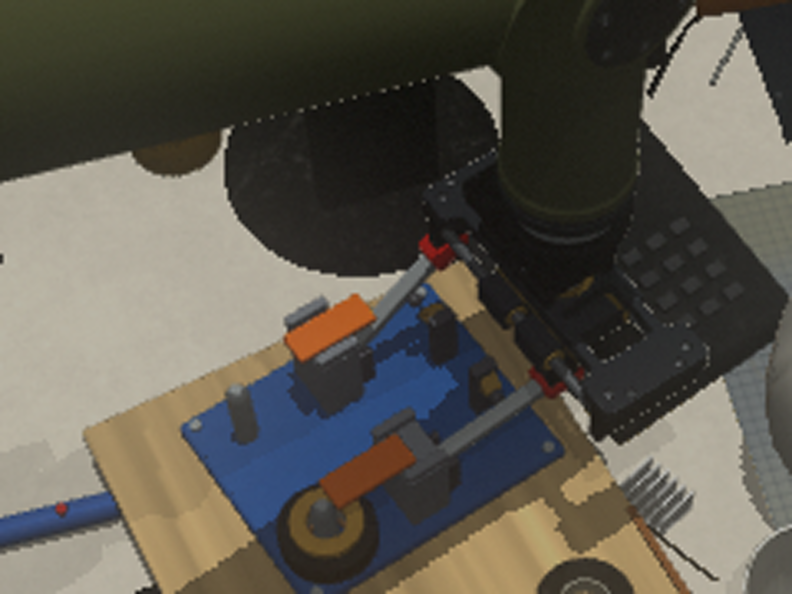

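Lever b is going down, the keeper is over the spindle; continue gently.

Request:
step_arm --pt "0 0 0 1 0.5 4 0" --pt "0 0 0 2 0.5 8 0" --pt "0 0 0 2 0.5 11 0" --pt "0 0 0 2 0.5 13 0" --pt "0 0 0 2 0.5 14 0" --pt "0 0 0 2 0.5 14 0" --pt "0 0 0 2 0.5 14 0" --pt "0 0 0 2 0.5 14 0"

```text
time: 15.9
position: [0.6227, -0.0574, 0.0889]
tool_rot: [-3.136, -0.18, 0.0]
ft_force: [-2.6, 0.8, 8.2]
grip_width: 0.005
```

Request:
step_arm --pt "0 0 0 0 0 1 0" --pt "0 0 0 0 0 2 0" --pt "0 0 0 0 0 3 0" --pt "0 0 0 0 0 4 0" --pt "0 0 0 0 0 4 0" --pt "0 0 0 0 0 4 0" --pt "0 0 0 0 0 4 0" --pt "0 0 0 0 0 4 0"

```text
time: 16.9
position: [0.6229, -0.0574, 0.0857]
tool_rot: [3.136, 0.18, 0.001]
ft_force: [-3.4, 0.8, 11.6]
grip_width: 0.004
```

Request:
step_arm --pt "0 0 0 0 0 -5 0" --pt "0 0 0 0 0 -20 0" --pt "0 0 0 -10 0 -60 0" --pt "0 0 0 -60 0 -90 30" --pt "0 0 0 -110 0 -110 70" --pt "0 0 0 -110 0 -110 70" --pt "0 0 0 -110 0 -110 70" --pt "0 0 0 -110 0 -110 70"

```text
time: 17.9
position: [0.5139, -0.0701, 0.1933]
tool_rot: [-3.135, -0.18, 0.001]
ft_force: [0.8, 0.8, 0.3]
grip_width: 0.495
```

Run:
```python
from h import *
delta((.589,-.2725,.15))
im=grab("side","s13"); crop(im,130,60,240,180,3.3,"s13c")
r=rings(im,(215,225,352,345),"side")
for q in r: print(q,cast("side",q[1],.046+(.009 if q[0]=="roll" else .004)))
im=grab("wrist","w13")
```

```text
t 17.9 pos [ 0.5139 -0.0701  0.1933] f [0.7618 0.7994 0.3114] g 43.0
turn [-0.1  0.  -0.1] shift [ 51.4 209.7  42.9]
('roll', (310.8, 283.92), (np.float64(31.6), np.float64(32.1)), 784.5) [ 0.531  -0.2726  0.055 ]
('roll', (307.72, 245.24), (np.float64(30.7), np.float64(30.8)), 709.0) [ 0.5673 -0.1967  0.055 ]
('roll', (187.06, 305.31), (np.float64(42.7), np.float64(139.3)), 534.5) [ 0.2955 -0.1953  0.055 ]
('washer', (275.01, 306.55), (np.float64(23.6), np.float64(24.2)), 422.0) [ 0.4469 -0.2782  0.05  ]
('cork', (308.26, 319.46), (np.float64(3.7), np.float64(145.8)), 320.5) [ 0.4915 -0.3318  0.05  ]
('cork', (336.47, 271.43), (np.float64(24.1), np.float64(25.9)), 475.0) [ 0.5911 -0.2728  0.05  ]
```

View pics/s13.png

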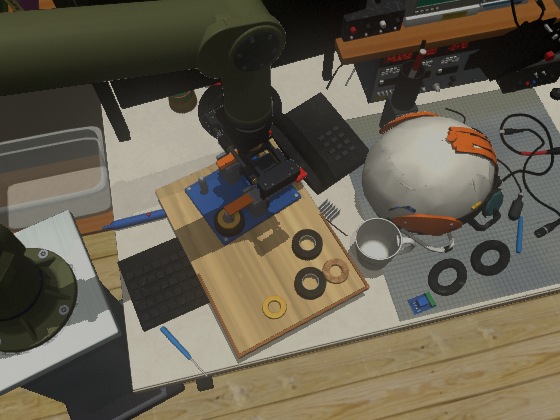

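View pics/w13.png

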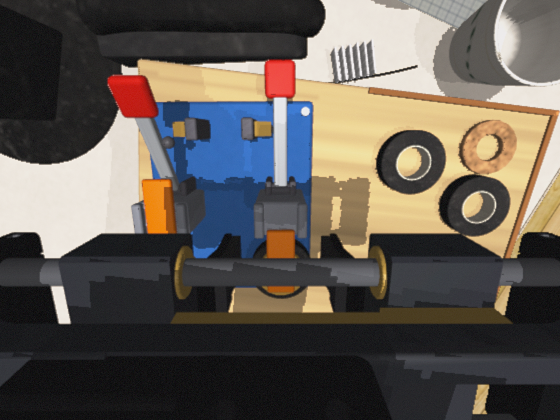

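Run:
```python
from h import *
delta((.5885,-.2735,.13),-.44)
```

```text
t 18.0 pos [ 0.5138 -0.0699  0.1931] f [-0.5602 -0.0581 -0.2264] g 50.6
turn [-0.1  0.1 31.8] shift [ 50.9 210.9  62.7]
```

Request:
step_arm --pt "0 0 8 10 50 0 66" --pt "0 0 16 20 100 0 66" --pt "0 0 24 40 150 0 66" --pt "0 0 31.8 51 200 10 66" --pt "0 0 31.8 51 211 40 66" --pt "0 0 31.8 51 211 62.5 66" --pt "0 0 31.8 51 211 62.5 66" --pt "0 0 31.8 51 211 62.5 66"

```text
time: 19.0
position: [0.5889, -0.2739, 0.132]
tool_rot: [-3.066, 0.685, -0.001]
ft_force: [-0.5, -0.2, 0.6]
grip_width: 0.763
```

Run:
```python
from h import *
im=grab("wrist","w14"); delta((.5885,-.2735,.0495),-.44); print(proj("wrist",(.5885,-.2735,.054)))
```

```text
t 19.05 pos [ 0.5891 -0.274   0.1326] f [-0.4089 -0.8113  0.2759] g 66.0
turn [-0.  -0.1  0. ] shift [-0.9 -0.2 83.1]
[278.194  215.2437]
```

View pics/w14.png

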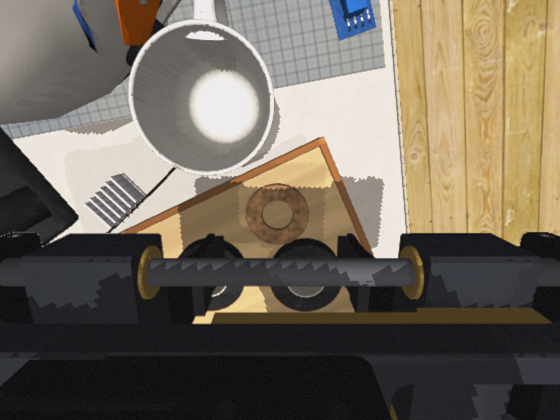

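Request:
step_arm --pt "0 0 0 0.3 -1.2 30 66" --pt "0 0 0 0.3 -1.2 55 66" --pt "0 0 0 0.3 -1.2 75 66" --pt "0 0 0 0.3 -1.2 83 66" --pt "0 0 0 0.3 -1.2 83 66" --pt "0 0 0 0.3 -1.2 83 40" --pt "0 0 0 0.3 -1.2 83 40" --pt "0 0 0 0.3 -1.2 83 40" --newtons 20

```text
time: 20.05
position: [0.5895, -0.2736, 0.0495]
tool_rot: [3.065, -0.687, 0.002]
ft_force: [0.8, -0.1, 2.4]
grip_width: 0.597
```

Run:
```python
from h import *
delta((.4333,.020,.155))
```

```text
t 20.05 pos [ 0.5895 -0.2736  0.0495] f [ 0.7935 -0.0677  2.3826] g 52.0
turn [  0.   -0.1 -32. ] shift [-266.4 -198.9 -105.9]
```

Request:
step_arm --pt "0 0 0 0 0 -55 40" --pt "0 0 0 0 0 -107 40" --pt "0 0 -8 -48 -36 -107 40" --pt "0 0 -16 -96 -72 -107 40" --pt "0 0 -24 -144 -108 -107 40" --pt "0 0 -32 -192 -144 -107 40" --pt "0 0 -32 -235 -175 -107 40" --pt "0 0 -32 -266.4 -198.9 -107 40" --newtons 25

```text
time: 21.05
position: [0.4316, 0.0221, 0.1556]
tool_rot: [3.135, 0.187, 0.0]
ft_force: [-0.4, 0.4, -0.0]
grip_width: 0.599
```

Run:
```python
from h import *
im=grab("wrist","w15");s=ctrl.get_state(); delta((.4328,.0196,.155));crop(im,180,120,200,150,4,"w15c"); print(s["joint_positions"])
```

```text
t 21.1 pos [0.4295 0.0267 0.1554] f [-1.9413  4.2953 -1.8712] g 52.0
turn [0.  0.1 0.4] shift [2.4 7.5 0.4]
[ 0.7709 -0.1058 -0.8359  2.0254 -0.084   1.1903 -1.4769]
```

View pics/w15c.png

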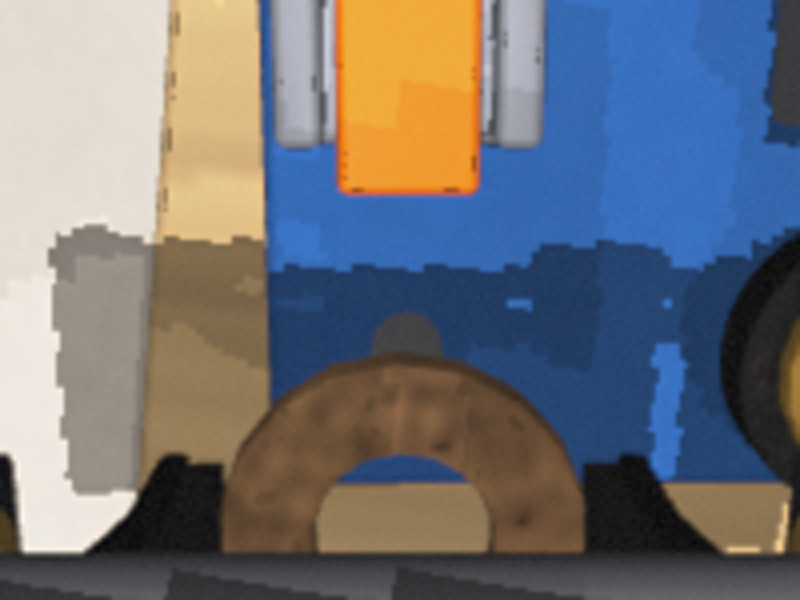

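Request:
step_arm --pt "0 0 0 0 0 0 40" --pt "0 0 0 0 0 0 40" --pt "0 0 0 0 0 0 40" --pt "0 0 0 0 0 0 40" --pt "0 0 0 0 0 0 40" --pt "0 0 0 0 0 0 40" --pt "0 0 0 0 0 0 40" --pt "0 0 0 0 0 0 40"

```text
time: 22.1
position: [0.4328, 0.0202, 0.1555]
tool_rot: [3.136, 0.185, -0.0]
ft_force: [0.8, -0.6, -0.7]
grip_width: 0.6
```

Run:
```python
from h import *
im=grab("wrist","w16");s=ctrl.get_state(); delta((.4328,.0196,.155));crop(im,180,120,200,150,4,"w16c")
p=s["position"]; R=Rt.from_rotvec(s["tool_rot"]).as_matrix()
def tl(uv,z): print(((R.T@(cast("wrist",uv,z)-p))*1000).round(1))
tl((280.6,230),p[2]+.0043);tl((280,167),.121)
```

```text
t 22.15 pos [0.4328 0.0202 0.1555] f [-0.509   0.1322 -0.9492] g 51.7
turn [0. 0. 0.] shift [-0.   0.6  0.5]
[13.7  1.5 -4.3]
[44.2  1.1 34.5]
```

View pics/w16c.png

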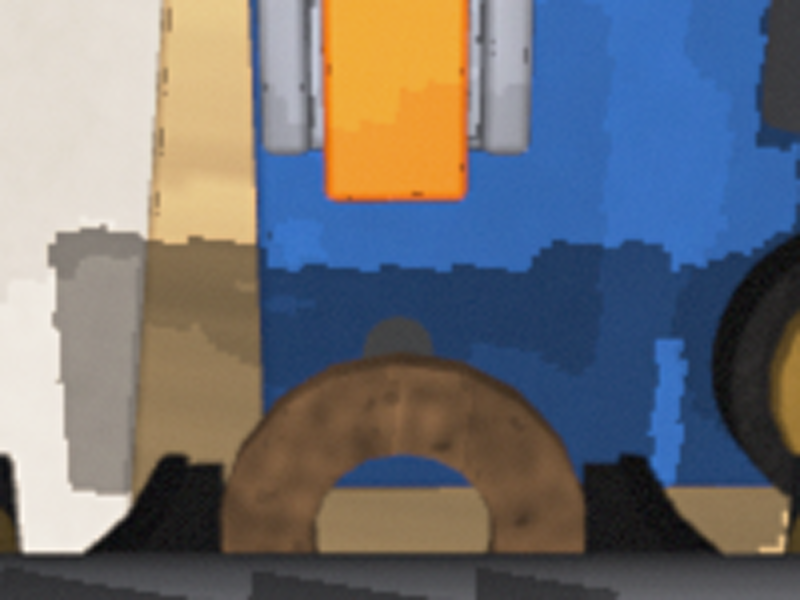

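Request:
step_arm --pt "0 0 0 1.3 -0.7 10 40" --pt "0 0 0 1.3 -0.7 30 40" --pt "0 0 0 1.3 -0.7 55 40" --pt "0 0 0 1.3 -0.7 80 40" --pt "0 0 0 1.3 -0.7 94 40" --pt "0 0 0 1.3 -0.7 94 40" --pt "0 0 0 1.3 -0.7 94 68" --pt "0 0 0 1.3 -0.7 94 68"

```text
time: 23.15
position: [0.4347, 0.0209, 0.0623]
tool_rot: [3.135, 0.184, 0.002]
ft_force: [0.4, 0.4, 0.3]
grip_width: 0.736
```

Run:
```python
from h import *
im=grab("wrist","w17"); delta((.5288,-.2735,.12))
im=grab("side","s17"); crop(im,200,220,180,140,4,"s17c")
r=rings(im,(215,225,352,345),"side")
for q in r: print(q,cast("side",q[1],.046+(.009 if q[0]=="roll" else .004)))
```

```text
t 23.2 pos [0.4346 0.0209 0.0622] f [-0.7771  0.4083  0.3573] g 65.5
turn [ 0.  -0.1  0. ] shift [ 59.1 303.5 -57.5]
('roll', (308.06, 284.54), (np.float64(31.4), np.float64(32.4)), 776.0) [ 0.5256 -0.2711  0.055 ]
('roll', (307.69, 245.2), (np.float64(30.5), np.float64(30.7)), 706.5) [ 0.5673 -0.1966  0.055 ]
('roll', (229.85, 227.93), (np.float64(21.2), np.float64(31.3)), 330.0) [ 0.4431 -0.0844  0.055 ]
('washer', (274.93, 306.83), (np.float64(23.1), np.float64(24.5)), 427.5) [ 0.4464 -0.2787  0.05  ]
('cork', (301.58, 323.1), (np.float64(3.5), np.float64(177.7)), 312.5) [ 0.4766 -0.3319  0.05  ]
```

View pics/w17.png

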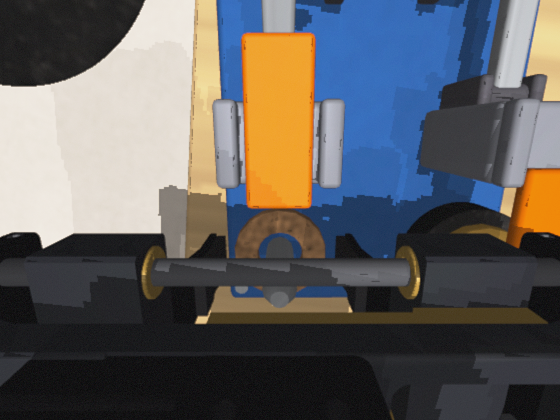

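Request:
step_arm --pt "0 0 0 0 0 -45 76" --pt "0 0 0 0 0 -90 76" --pt "0 0 0 11 60 -90 76" --pt "0 0 0 22 120 -90 76" --pt "0 0 0 33 180 -90 76" --pt "0 0 0 44 240 -90 76" --pt "0 0 0 54 301 -90 76" --pt "0 0 0 54 301 -70 76"

```text
time: 24.25
position: [0.5235, -0.2786, 0.1321]
tool_rot: [3.134, 0.171, 0.004]
ft_force: [-1.1, 1.1, -0.7]
grip_width: 0.877
```

Run:
```python
from h import *
im=grab("wrist","w18"); delta((.5235,-.272,.0495)); print(proj("wrist",(.5235,-.272,.064)))
```

```text
t 24.3 pos [ 0.5214 -0.2737  0.1283] f [-1.2132  1.2738 -1.8975] g 76.1
turn [-0.1  0.1 -0.2] shift [ 2.4 -1.3 78.8]
[276.9768 215.2138]
```

View pics/w18.png

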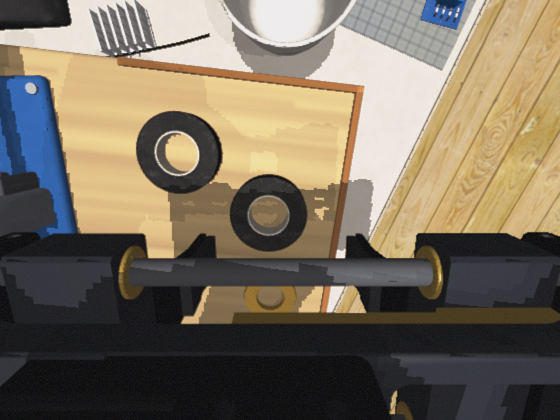

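Run:
```python
from h import *
c=optics.get_calibration("wrist");im=grab("wrist","w19"); delta((.5235,-.272,.0495)); print(proj("wrist",(.5235,-.272,.064),c))
crop(im,200,150,160,110,4,"w19c")
```

```text
t 24.35 pos [ 0.5213 -0.2712  0.1291] f [ 0.6177 -0.053  -0.8233] g 75.8
turn [-0.2  0.2 -0. ] shift [ 2.4  1.4 79.5]
[276.9768 215.2138]
```

View pics/w19c.png

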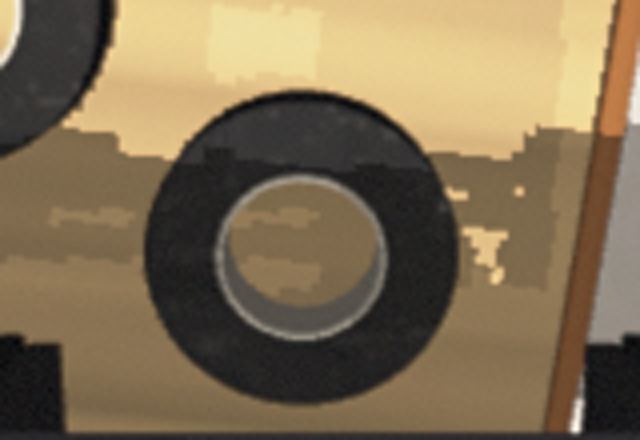

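Request:
step_arm --pt "0 0 0 0.7 -1.1 10 78" --pt "0 0 0 0.7 -1.1 40 78" --pt "0 0 0 0.7 -1.1 70 78" --pt "0 0 0 0.7 -1.1 82 78" --pt "0 0 0 0.7 -1.1 82 50" --pt "0 0 0 0.7 -1.1 82 50" --pt "0 0 0 0.7 -1.1 82 50" --pt "0 0 0 0.7 -1.1 82 50"

```text
time: 25.35
position: [0.5246, -0.2706, 0.051]
tool_rot: [3.135, 0.185, 0.003]
ft_force: [-0.9, 0.6, 5.0]
grip_width: 0.712
```

Run:
```python
from h import *
delta((.433,.0205,.155))
```

```text
t 25.35 pos [ 0.5246 -0.2706  0.051 ] f [-0.9166  0.5572  4.9921] g 62.0
turn [ 0.1 -0.1  0.1] shift [ -56.5 -299.7 -104.6]
```

Request:
step_arm --pt "0 0 0 0 0 -55 50" --pt "0 0 0 0 0 -105 50" --pt "0 0 0 -11 -60 -105 50" --pt "0 0 0 -22 -120 -105 50" --pt "0 0 0 -34 -180 -105 50" --pt "0 0 0 -45 -235 -105 50" --pt "0 0 0 -53 -280 -105 50" --pt "0 0 0 -56.5 -299.7 -105 50" --newtons 25

```text
time: 26.35
position: [0.4315, 0.0226, 0.1546]
tool_rot: [3.134, 0.19, 0.0]
ft_force: [0.8, -0.9, -0.5]
grip_width: 0.713
```

Request:
step_arm --pt "0 0 0 0 0 0 50" --pt "0 0 0 0 0 0 50" --pt "0 0 0 0 0 0 50" --pt "0 0 0 0 0 0 50" --pt "0 0 0 0 0 0 50" --pt "0 0 0 0 0 0 50" --pt "0 0 0 0 0 0 50" --pt "0 0 0 0 0 0 50"

```text
time: 27.35
position: [0.4323, 0.0206, 0.1545]
tool_rot: [3.136, 0.185, 0.0]
ft_force: [0.3, 0.1, 0.2]
grip_width: 0.713
```

```bash
cat >> h.py <<'E'
def tl(uv,z,s=None):
    s=ctrl.get_state(); p=s["position"]; R=Rt.from_rotvec(s["tool_rot"]).as_matrix()
    print(((R.T@(cast("wrist",uv,z)-p))*1000).round(1))
E
python3 - <<'E'
from h import *
im=grab("wrist","w20"); delta((.433,.0205,.068)); crop(im,180,120,200,150,4,"w20c")
E
```

```text
t 27.4 pos [0.4322 0.0206 0.1545] f [ 0.2369 -0.298  -0.6963] g 62.0
turn [ 0. -0.  0.] shift [ 0.7  0.2 86.5]
```

View pics/w20c.png

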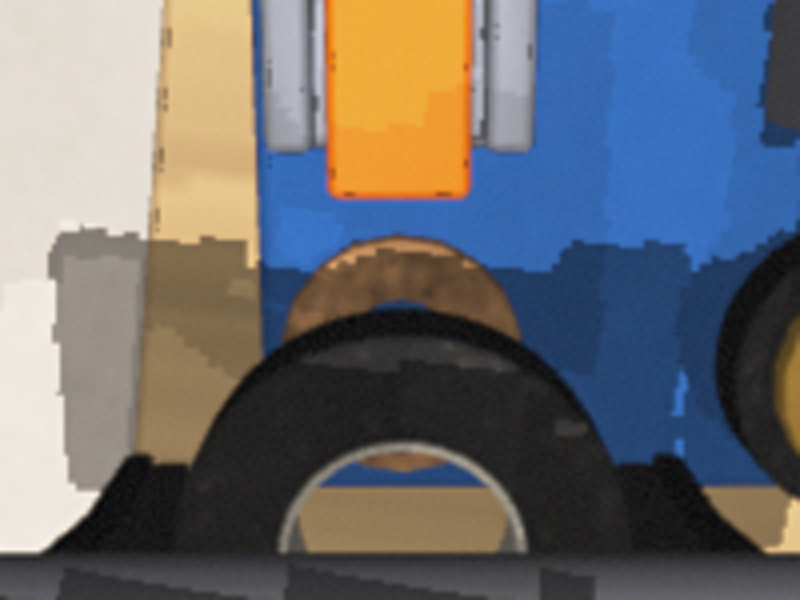

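Request:
step_arm --pt "0 0 0 0.8 -0.3 12 50" --pt "0 0 0 0.8 -0.3 30 50" --pt "0 0 0 0.8 -0.3 55 50" --pt "0 0 0 0.8 -0.3 75 50" --pt "0 0 0 0.8 -0.3 85 50" --pt "0 0 0 0.8 -0.3 85 50" --pt "0 0 0 0.8 -0.3 85 77" --pt "0 0 0 0.8 -0.3 85 77"

```text
time: 28.4
position: [0.4333, 0.0209, 0.0698]
tool_rot: [3.136, 0.185, 0.001]
ft_force: [-0.5, 0.6, -0.3]
grip_width: 0.841
```

Run:
```python
from h import *
im=grab("wrist","w21"); delta((.565,-.196,.125))
im=grab("side","s21")
r=rings(im,(215,225,352,345),"side")
for q in r: print(q,cast("side",q[1],.046+(.009 if q[0]=="roll" else .004)))
```

```text
t 28.45 pos [0.4333 0.0209 0.0698] f [ 0.5313 -0.777  -0.1783] g 74.8
turn [ 0. -0.  0.] shift [105.4 230.9 -55. ]
('roll', (307.69, 245.2), (np.float64(30.5), np.float64(30.7)), 706.5) [ 0.5673 -0.1966  0.055 ]
('roll', (229.78, 227.74), (np.float64(22.6), np.float64(31.0)), 329.0) [ 0.4432 -0.084   0.055 ]
('washer', (274.86, 306.72), (np.float64(23.2), np.float64(24.3)), 426.0) [ 0.4464 -0.2784  0.05  ]
('cork', (309.77, 318.64), (np.float64(3.4), np.float64(159.7)), 302.0) [ 0.4949 -0.3318  0.05  ]
```

View pics/w21.png

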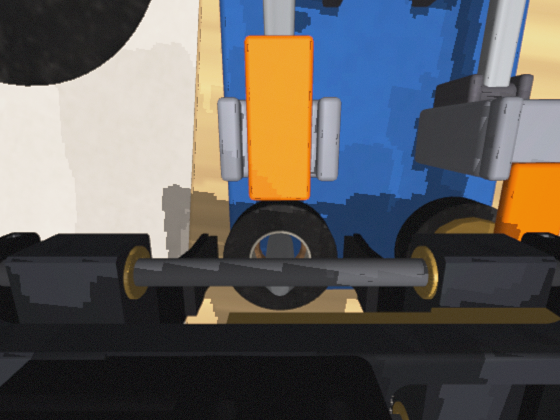

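Roll on spindle a. Next the last roll at (.565,-.196).

Request:
step_arm --pt "0 0 0 0 0 -45 77" --pt "0 0 0 0 0 -85 77" --pt "0 0 0 26 57 -85 77" --pt "0 0 0 53 115 -85 77" --pt "0 0 0 79 173 -85 77" --pt "0 0 0 105.4 230.9 -85 77" --pt "0 0 0 105.4 230.9 -65 77" --pt "0 0 0 105.4 230.9 -55 77"

```text
time: 29.5
position: [0.5638, -0.1953, 0.1228]
tool_rot: [-3.134, -0.184, 0.003]
ft_force: [0.1, 0.6, 0.6]
grip_width: 0.886
```

Request:
step_arm --pt "0 0 0 0 0 0 77" --pt "0 0 0 0 0 0 77" --pt "0 0 0 0 0 0 77" --pt "0 0 0 0 0 0 77" --pt "0 0 0 0 0 0 77" --pt "0 0 0 0 0 0 77" --pt "0 0 0 0 0 0 77" --pt "0 0 0 0 0 0 77"

```text
time: 30.5
position: [0.5648, -0.1959, 0.1245]
tool_rot: [-3.136, -0.185, 0.0]
ft_force: [0.4, 0.1, -0.6]
grip_width: 0.883
```

Run:
```python
from h import *
im=grab("wrist","w22"); delta((.565,-.196,.0495)); print(proj("wrist",(.565,-.196,.064)))
crop(im,200,150,160,110,4,"w22c")
```

```text
t 30.55 pos [ 0.5648 -0.1959  0.1245] f [-0.7295 -0.2301  0.5809] g 77.2
turn [-0.  0.  0.] shift [ 0.2  0.1 75. ]
[278.7469 219.2602]
```

View pics/w22c.png

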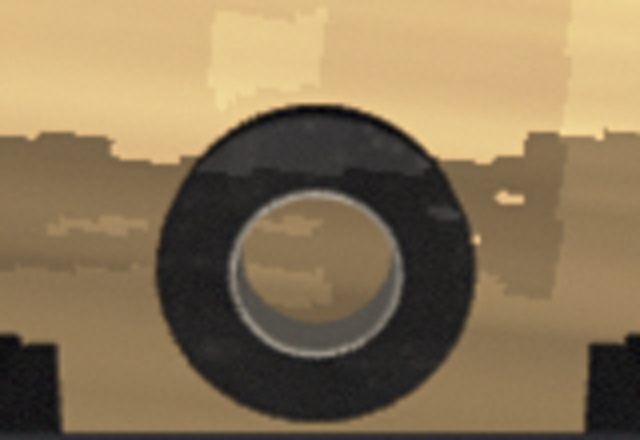

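Request:
step_arm --pt "0 0 0 0.7 -0.8 25 77" --pt "0 0 0 0.7 -0.8 50 77" --pt "0 0 0 0.7 -0.8 70 77" --pt "0 0 0 0.7 -0.8 74 77" --pt "0 0 0 0.7 -0.8 74 50" --pt "0 0 0 0.7 -0.8 74 50" --pt "0 0 0 0.7 -0.8 74 50" --pt "0 0 0 0.7 -0.8 74 50"

```text
time: 31.55
position: [0.5662, -0.1953, 0.0516]
tool_rot: [3.135, 0.185, 0.003]
ft_force: [-0.3, 0.1, 3.4]
grip_width: 0.711
```

Run:
```python
from h import *
delta((.4333,.0209,.160))
```

```text
t 31.55 pos [ 0.5662 -0.1953  0.0516] f [-0.2547  0.0654  3.4185] g 61.8
turn [ 0.1 -0.1  0. ] shift [-106.4 -230.2 -108.8]
```

Request:
step_arm --pt "0 0 0 0 0 -55 50" --pt "0 0 0 0 0 -108 50" --pt "0 0 0 -25 -54 -108 50" --pt "0 0 0 -50 -108 -108 50" --pt "0 0 0 -75 -162 -108 50" --pt "0 0 0 -95 -205 -108 50" --pt "0 0 0 -106.4 -230.2 -108 50" --pt "0 0 0 -106.4 -230.2 -108 50" --newtons 25

```text
time: 32.55
position: [0.4318, 0.0225, 0.1586]
tool_rot: [3.133, 0.19, 0.0]
ft_force: [0.6, -0.8, -0.4]
grip_width: 0.709
```

Request:
step_arm --pt "0 0 0 0 0 0 50" --pt "0 0 0 0 0 0 50" --pt "0 0 0 0 0 0 50" --pt "0 0 0 0 0 0 50" --pt "0 0 0 0 0 0 50" --pt "0 0 0 0 0 0 50" --pt "0 0 0 0 0 0 50" --pt "0 0 0 0 0 0 50"

```text
time: 33.55
position: [0.4327, 0.0211, 0.1585]
tool_rot: [3.136, 0.185, 0.0]
ft_force: [-0.2, -0.1, -0.3]
grip_width: 0.709
```

Run:
```python
from h import *
im=grab("wrist","w23"); delta((.4333,.0209,.0873)); crop(im,180,120,200,150,4,"w23c")
```

```text
t 33.6 pos [0.4327 0.0211 0.1585] f [ 0.56    0.5413 -1.481 ] g 61.8
turn [0. 0. 0.] shift [ 0.6  0.3 71.2]
```

View pics/w23c.png

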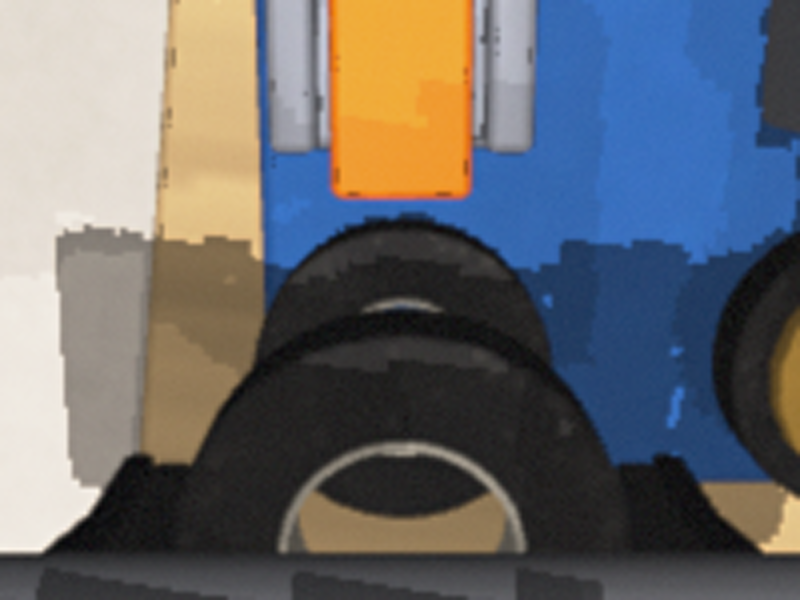

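Request:
step_arm --pt "0 0 0 0.7 0 12 50" --pt "0 0 0 0.7 0 30 50" --pt "0 0 0 0.7 0 50 50" --pt "0 0 0 0.7 0 70 50" --pt "0 0 0 0.7 0 70 50" --pt "0 0 0 0.7 0 70 50" --pt "0 0 0 0.7 0 70 77" --pt "0 0 0 0.7 0 70 77"

```text
time: 34.6
position: [0.4337, 0.0211, 0.0889]
tool_rot: [3.136, 0.185, 0.001]
ft_force: [-0.4, 0.8, -0.6]
grip_width: 0.843
```

Run:
```python
from h import *
im=grab("wrist","w24"); delta((.4435,-.280,.125))
im=grab("side","s24"); crop(im,130,100,240,180,3.3,"s24c")
r=rings(im,(215,225,352,345),"side")
for q in r: print(q,cast("side",q[1],.046+(.009 if q[0]=="roll" else .004)))
```

```text
t 34.65 pos [0.4336 0.021  0.0888] f [ 0.4035 -0.2458 -0.6119] g 75.1
turn [ 0. -0.  0.] shift [-25.5 300.1 -36. ]
('roll', (229.8, 228.08), (np.float64(21.1), np.float64(31.4)), 334.0) [ 0.4429 -0.0847  0.055 ]
('washer', (274.89, 306.76), (np.float64(23.0), np.float64(24.3)), 419.0) [ 0.4464 -0.2785  0.05  ]
('cork', (307.92, 319.62), (np.float64(3.6), np.float64(148.8)), 309.0) [ 0.4908 -0.3318  0.05  ]
```

View pics/w24.png

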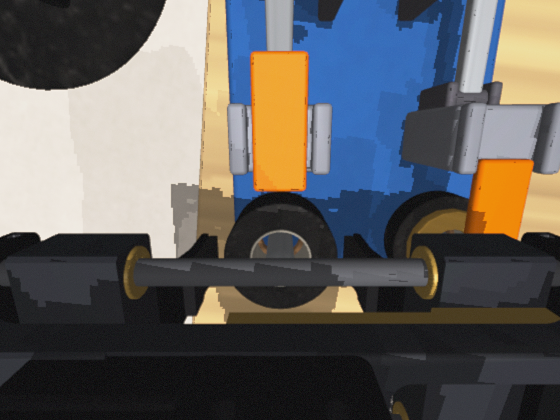

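Request:
step_arm --pt "0 0 0 0 0 -35 77" --pt "0 0 0 0 0 -65 77" --pt "0 0 0 -5 60 -65 70" --pt "0 0 0 -10 120 -65 64" --pt "0 0 0 -15 180 -65 64" --pt "0 0 0 -20 240 -65 64" --pt "0 0 0 -25 300 -50 64" --pt "0 0 0 -25 300 -36 64" --newtons 20

```text
time: 35.7
position: [0.4424, -0.2854, 0.1237]
tool_rot: [3.136, 0.171, -0.0]
ft_force: [-0.1, 1.1, 0.6]
grip_width: 0.731
```

Request:
step_arm --pt "0 0 0 0 0 0 64" --pt "0 0 0 0 0 0 64" --pt "0 0 0 0 0 0 64" --pt "0 0 0 0 0 0 64" --pt "0 0 0 0 0 0 64" --pt "0 0 0 0 0 0 64" --pt "0 0 0 0 0 0 64" --pt "0 0 0 0 0 0 64"

```text
time: 36.7
position: [0.4438, -0.2797, 0.1245]
tool_rot: [3.136, 0.185, -0.0]
ft_force: [0.0, 0.3, -0.3]
grip_width: 0.739
```

Run:
```python
from h import *
im=grab("wrist","w25"); delta((.4435,-.280,.0495)); print(proj("wrist",(.4435,-.280,.054)))
crop(im,200,150,160,110,4,"w25c")
```

```text
t 36.75 pos [ 0.4438 -0.2797  0.1245] f [ 0.514  -0.621   0.1206] g 64.1
turn [-0.  0.  0.] shift [-0.3  0.2 75. ]
[278.9849 216.2739]
```

View pics/w25c.png

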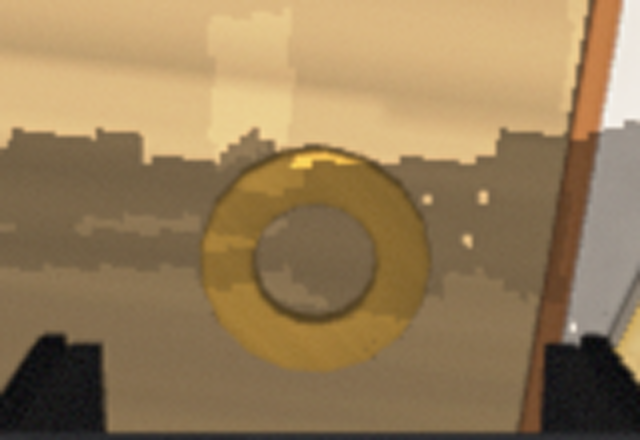

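Request:
step_arm --pt "0 0 0 0.3 -0.8 25 64" --pt "0 0 0 0.3 -0.8 50 64" --pt "0 0 0 0.3 -0.8 70 64" --pt "0 0 0 0.3 -0.8 75 64" --pt "0 0 0 0.3 -0.8 75 40" --pt "0 0 0 0.3 -0.8 75 40" --pt "0 0 0 0.3 -0.8 75 40" --pt "0 0 0 0.3 -0.8 75 40"

```text
time: 37.75
position: [0.4446, -0.2793, 0.0505]
tool_rot: [3.135, 0.185, 0.002]
ft_force: [-0.7, -0.3, 4.5]
grip_width: 0.533
```

Run:
```python
from h import *
delta((.4336,.021,.160))
```

```text
t 37.75 pos [ 0.4446 -0.2793  0.0505] f [-0.6881 -0.3064  4.4628] g 46.4
turn [ 0.1 -0.1  0. ] shift [  24.4 -299.4 -109.9]
```

Request:
step_arm --pt "0 0 0 0 0 -55 40" --pt "0 0 0 0 0 -109 40" --pt "0 0 0 5 -60 -109 40" --pt "0 0 0 10 -120 -109 40" --pt "0 0 0 15 -180 -109 40" --pt "0 0 0 19 -235 -109 40" --pt "0 0 0 23 -280 -109 40" --pt "0 0 0 24.4 -299.4 -109 40" --newtons 25

```text
time: 38.75
position: [0.4326, 0.0242, 0.1586]
tool_rot: [3.135, 0.191, 0.0]
ft_force: [-0.6, -0.8, -1.1]
grip_width: 0.528
```

Request:
step_arm --pt "0 0 0 0 0 0 40" --pt "0 0 0 0 0 0 40" --pt "0 0 0 0 0 0 40" --pt "0 0 0 0 0 0 40" --pt "0 0 0 0 0 0 40" --pt "0 0 0 0 0 0 40" --pt "0 0 0 0 0 0 40" --pt "0 0 0 0 0 0 40"

```text
time: 39.75
position: [0.4331, 0.0214, 0.1585]
tool_rot: [3.136, 0.185, -0.0]
ft_force: [-0.6, 0.6, -1.1]
grip_width: 0.527
```

Run:
```python
from h import *
im=grab("wrist","w26"); delta((.4336,.021,.105)); crop(im,180,120,200,150,4,"w26c")
```

```text
t 39.8 pos [0.4331 0.0213 0.1585] f [ 0.163  -0.9553 -0.9165] g 46.1
turn [0. 0. 0.] shift [ 0.5  0.4 53.5]
```

View pics/w26c.png

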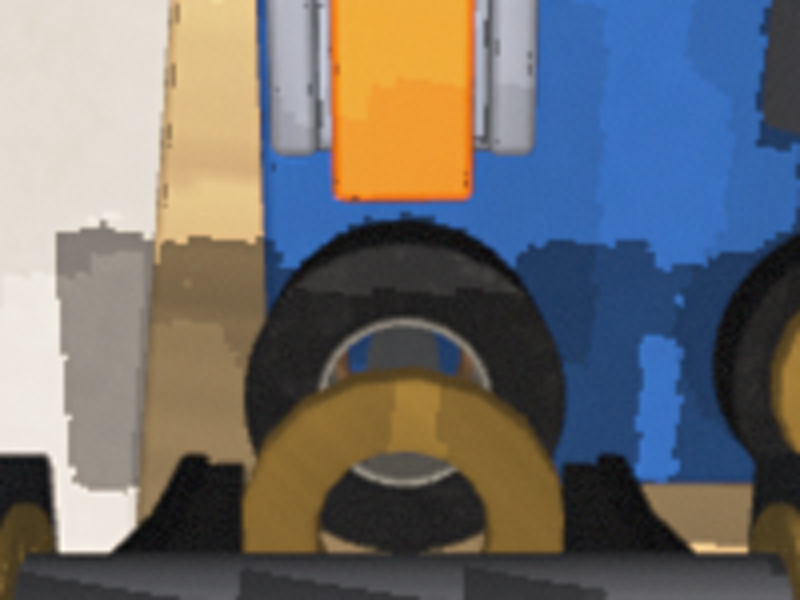

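Request:
step_arm --pt "0 0 0 1.3 0.1 12 40" --pt "0 0 0 1.3 0.1 25 40" --pt "0 0 0 1.3 0.1 40 40" --pt "0 0 0 1.3 0.1 53 40" --pt "0 0 0 1.3 0.1 53 40" --pt "0 0 0 1.3 0.1 53 40" --pt "0 0 0 1.3 0.1 53 62" --pt "0 0 0 1.3 0.1 53 62"

```text
time: 40.8
position: [0.4346, 0.0213, 0.1058]
tool_rot: [3.136, 0.185, 0.001]
ft_force: [-0.6, -0.2, 0.2]
grip_width: 0.667
```

Request:
step_arm --pt "0 0 0 0 0 -15 62" --pt "0 0 0 0 0 -45 62" --pt "0 0 0 -40 0 -80 40" --pt "0 0 0 -40 0 -90 0" --pt "0 0 0 -40 0 -90 0" --pt "0 0 0 -40 0 -90 0" --pt "0 0 0 -40 0 -90 0" --pt "0 0 0 -40 0 -90 0"

```text
time: 41.8
position: [0.3944, 0.0169, 0.1947]
tool_rot: [-3.134, -0.185, 0.003]
ft_force: [0.3, -0.3, 0.8]
grip_width: 0.111
```

Run:
```python
from h import *
im=grab("wrist","w27"); delta((.59,.038,.2))
im=grab("side","s27"); crop(im,130,60,240,180,3.3,"s27c")
```

```text
t 41.85 pos [0.3945 0.0169 0.1949] f [ 0.0085  1.065  -0.4629] g 6.0
turn [-0.1  0.1  0.1] shift [196.6   2.   -5.4]
```

View pics/w27.png

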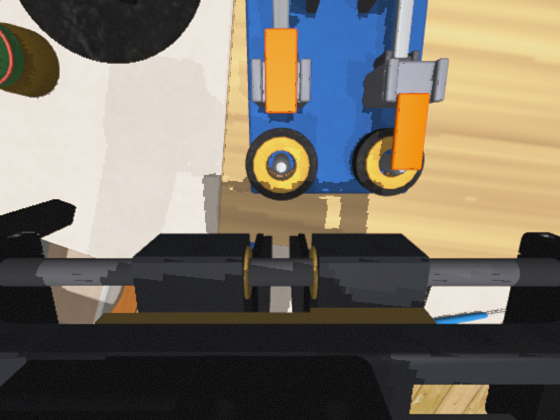

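View pics/s27c.png

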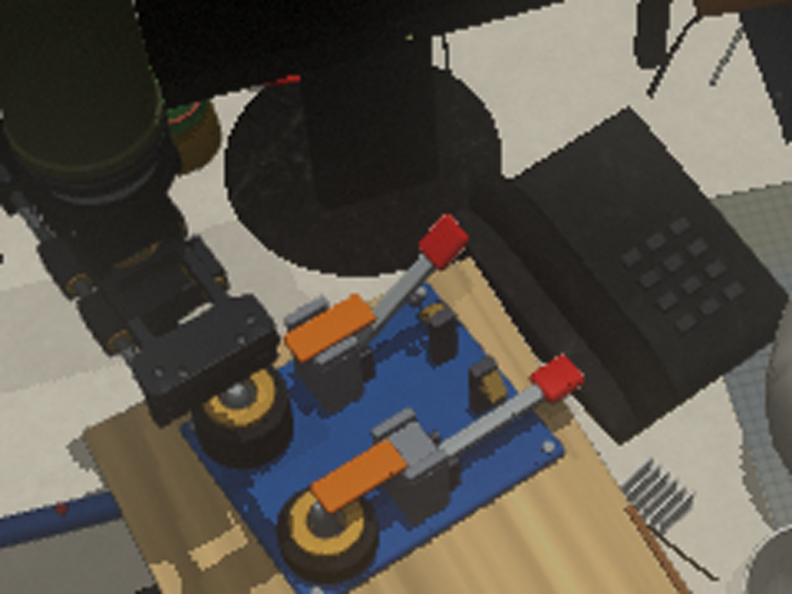

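Run:
```python
from h import *
im=cv2.imread("pics/top0.png"); a=cv2.convertScaleAbs(im,alpha=3,beta=20); crop(a,0,0,280,370,2.1,"mt")
im=cv2.imread("pics/side0.png"); a=cv2.convertScaleAbs(im,alpha=3,beta=20); crop(a,60,0,320,180,2.5,"ms")
```

```text
(no output)
```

View pics/mt.png

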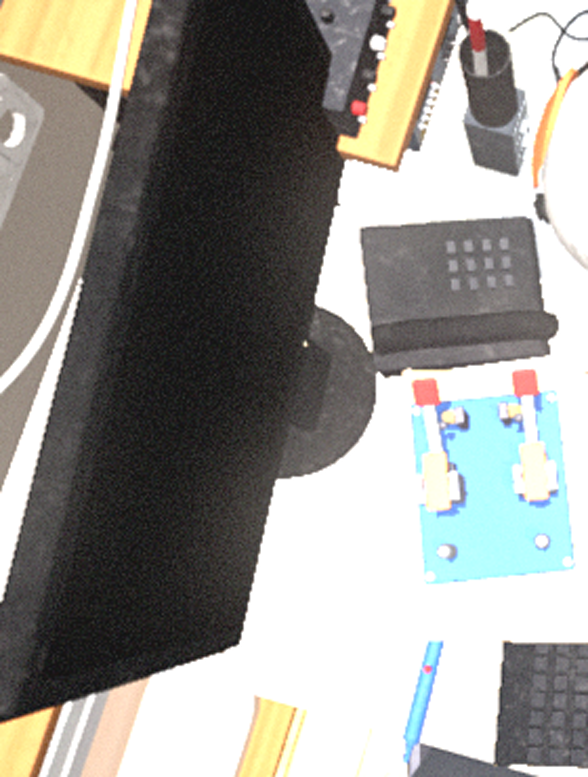

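View pics/ms.png

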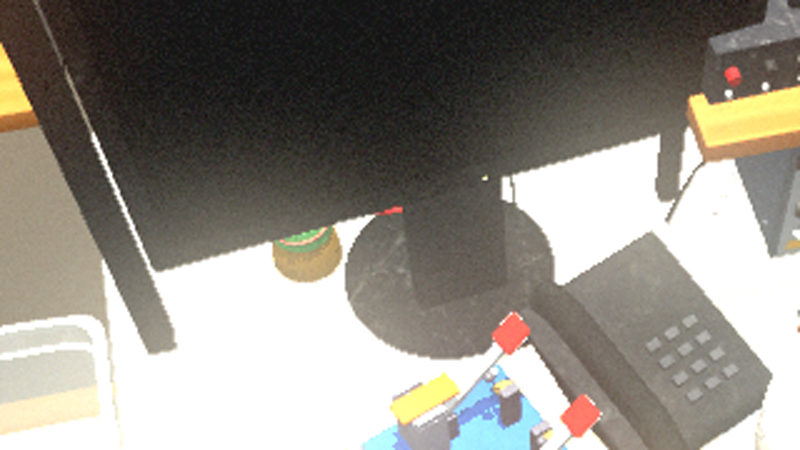

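Run:
```python
from h import *
def P(n):
    c=optics.get_calibration(n); return c["K"]@np.c_[c["R"],c["t"]]
for a,b in [((114.3,307),(124,108)),((145.2,163.3),(254,71.2))]:
    X=cv2.triangulatePoints(P("top"),P("side"),np.array(a,float),np.array(b,float)).ravel(); X=X[:3]/X[3]; print(X,proj("top",X),proj("side",X))
print(cast("top",(175,185),0.02))
delta((.586,.042,.2),.117-1.5708)
```

```text
[0.3505 0.1818 0.2135] [114.8631 305.406 ] [122.9593 108.0603]
[0.6225 0.1393 0.2158] [145.3421 162.8512] [253.7232  71.267 ]
[0.6124 0.1256 0.02  ]
t 41.9 pos [0.3945 0.0168 0.195 ] f [-0.4418  0.2163  0.0677] g 3.6
turn [-0.   0.1 90. ] shift [193.1  -2.5  -5.2]
```

Run:
```python
from h import *
grab("top","t28"); grab("side","s28"); print(ctrl.get_state()["joint_positions"])
```

```text
[ 0.8792 -0.2813 -0.8299  2.04   -0.2147  1.3009 -1.3255]
```

View pics/t28.png

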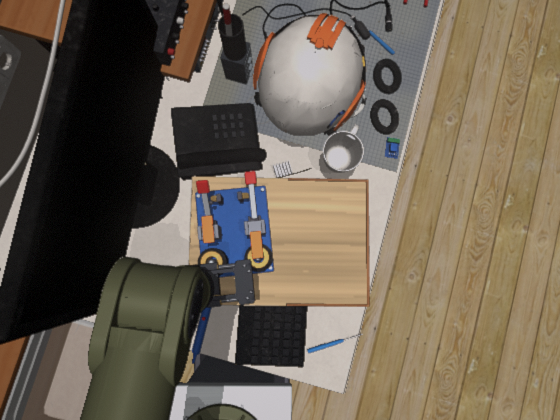

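View pics/s28.png

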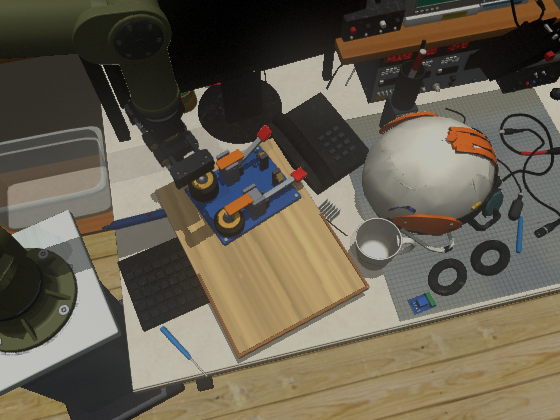

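Run:
```python
from h import *
def P(n):
    c=optics.get_calibration(n); return c["K"]@np.c_[c["R"],c["t"]]
def T(a,b):
    X=cv2.triangulatePoints(P("top"),P("side"),np.array(a,float),np.array(b,float)).ravel(); X=X[:3]/X[3]; print(X.round(3),proj("top",X).round(0),proj("side",X).round(0))
T((195,300),(137,35)); T((140,262),(160,10)); T((190,305),(137,35))
a=cv2.convertScaleAbs(cv2.imread("pics/t28.png"),alpha=2.5,beta=10); crop(a,60,230,220,190,3,"t28c")
a=cv2.convertScaleAbs(cv2.imread("pics/s28.png"),alpha=2.5,beta=10); crop(a,0,0,260,200,3,"s28c")
```

```text
[ 0.393 -0.028  0.573] [194. 304.] [139.  35.]
[0.439 0.041 0.535] [141. 259.] [158.  10.]
[ 0.391 -0.023  0.569] [190. 306.] [137.  35.]
```

View pics/t28c.png

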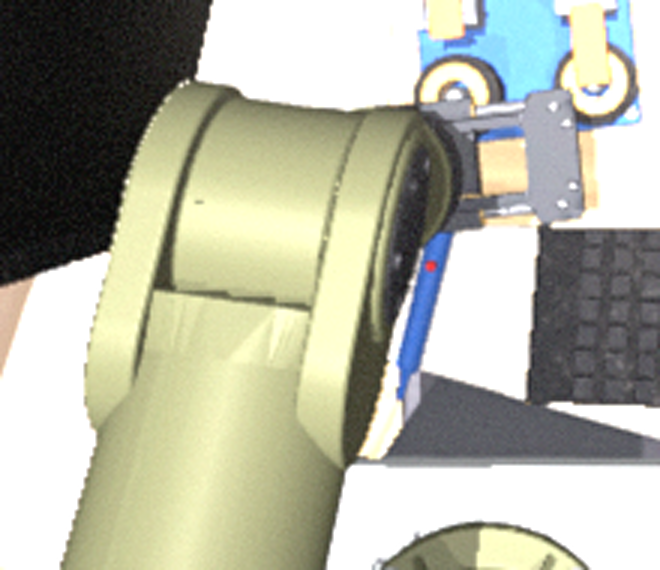

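View pics/s28c.png

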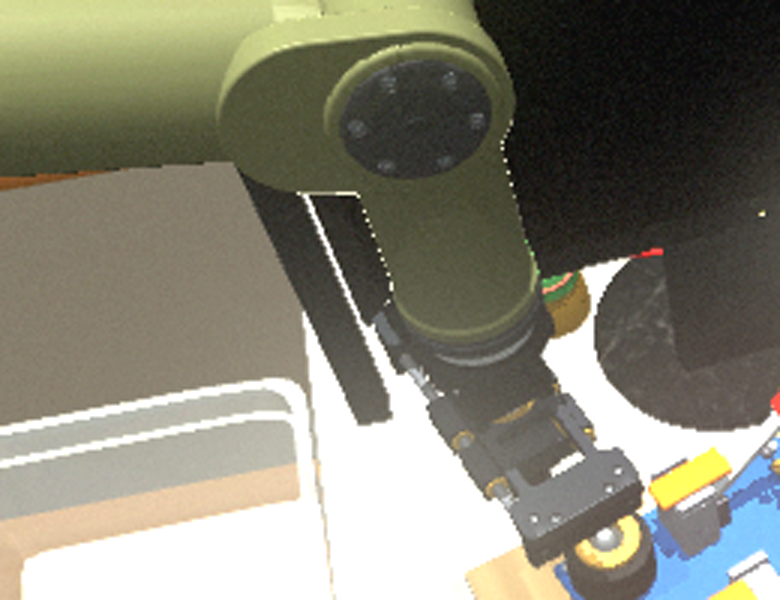

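Request:
step_arm --pt "0 0 -10 10 0 -10 0" --pt "0 0 -20 20 0 -20 0" --pt "0 0 -30 30 0 -30 0" --pt "0 0 -40 40 0 -40 0" --pt "0 0 -50 60 0 -45 0" --pt "0 0 -60 80 0 -45 0" --pt "0 0 -70 100 0 -45 0" --pt "0 0 -80 120 0 -45 0"

```text
time: 43.0
position: [0.5145, 0.0307, 0.2404]
tool_rot: [-2.278, -2.164, 0.0]
ft_force: [-0.2, 0.7, 1.6]
grip_width: 0.007
```

```bash
cat >> h.py <<'E'
def delta2(p,yaw,tilt):
    s=ctrl.get_state(); R=Rt.from_rotvec(s["tool_rot"]).as_matrix()
    ax=np.array([np.cos(YAW),np.sin(YAW),0])
    Rd=Rt.from_rotvec(ax*np.radians(tilt)).as_matrix()@Rdown(yaw)
    rv=np.degrees(Rt.from_matrix(R.T@Rd).as_rotvec()); d=R.T@(np.asarray(p)-s["position"])*1000
    print("t",round(s["time"],2),"pos",s["position"],"f",s["ft_force"],"j",s["joint_positions"]); print("turn",rv.round(1),"shift",d.round(1))
E
python3 - <<'E'
from h import *
delta2((.586,.043,.20),YAW+np.pi/2,10)
E
```

```text
t 43.0 pos [0.5145 0.0307 0.2404] f [-0.2004  0.673   1.6229] j [ 0.6943  0.0747 -0.8356  1.7297  0.0565  1.3622 -0.203 ]
turn [ 0.8 10.  -9.6] shift [15.9 70.8 40.4]
```

Request:
step_arm --pt "0.4 5 -5 0 0 0 0" --pt "0.8 10 -9.6 0 0 0 0" --pt "0.8 10 -9.6 4 18 5 0" --pt "0.8 10 -9.6 8 36 15 0" --pt "0.8 10 -9.6 12 54 25 0" --pt "0.8 10 -9.6 16 71 40 0" --pt "0.8 10 -9.6 16 71 40 0" --pt "0.8 10 -9.6 16 71 40 0"

```text
time: 44.0
position: [0.5853, 0.0427, 0.2007]
tool_rot: [-2.004, -2.241, -0.176]
ft_force: [0.3, 0.0, 0.1]
grip_width: 0.006
```

Run:
```python
from h import *
delta2((.586,.043,.15),YAW+np.pi/2,10)
im=grab("side","s29"); a=cv2.convertScaleAbs(im,alpha=1.8,beta=10); crop(a,130,0,240,240,2.4,"s29c")
im=grab("top","t29"); a=cv2.convertScaleAbs(im,alpha=1.8,beta=10); crop(a,80,150,240,240,2.4,"t29c")
```

```text
t 44.0 pos [0.5853 0.0427 0.2007] f [0.312  0.0124 0.099 ] j [ 0.6592  0.3076 -0.8045  1.6149  0.0465  1.3081 -0.0219]
turn [ 0.1 -0.  -0.3] shift [-8.6  0.7 50. ]
```

View pics/s29c.png

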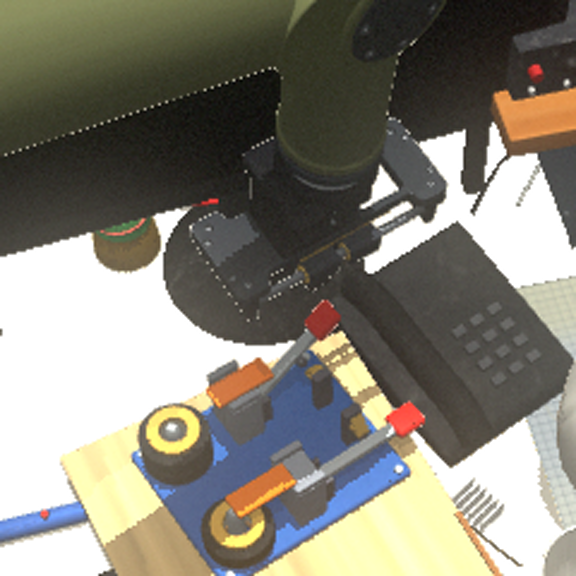

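View pics/t29c.png

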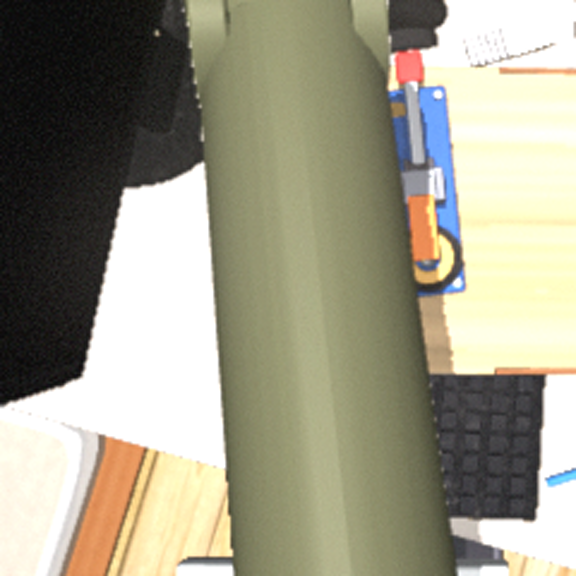

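Request:
step_arm --pt "0 0 0 -5 0 30 0" --pt "0 0 0 -8 1 45 0" --pt "0 0 0 -9.5 3 54 0" --pt "0 0 0 -11.2 7 64 0" --pt "0 0 0 -13 11 74 0" --pt "0 0 0 -14.5 15 83 0" --pt "0 0 0 -16 19 91 0" --pt "0 0 0 -16.8 21 96 0"

```text
time: 45.1
position: [0.6071, 0.0452, 0.1038]
tool_rot: [-2.005, -2.241, -0.177]
ft_force: [-3.2, -1.4, 5.4]
grip_width: 0.004
```

Run:
```python
from h import *
delta2((.608,.044,.088),YAW+np.pi/2,10)
im=grab("side","s30"); a=cv2.convertScaleAbs(im,alpha=1.8,beta=10); crop(a,130,60,240,180,3.3,"s30c")
```

```text
t 45.1 pos [0.6071 0.0452 0.1038] f [-3.1844 -1.354   5.45  ] j [ 0.597   0.4398 -0.7642  1.6695  0.1366  1.1461 -0.0625]
turn [ 0.1 -0.  -0.3] shift [-4.1  0.7 15.4]
```

View pics/s30c.png

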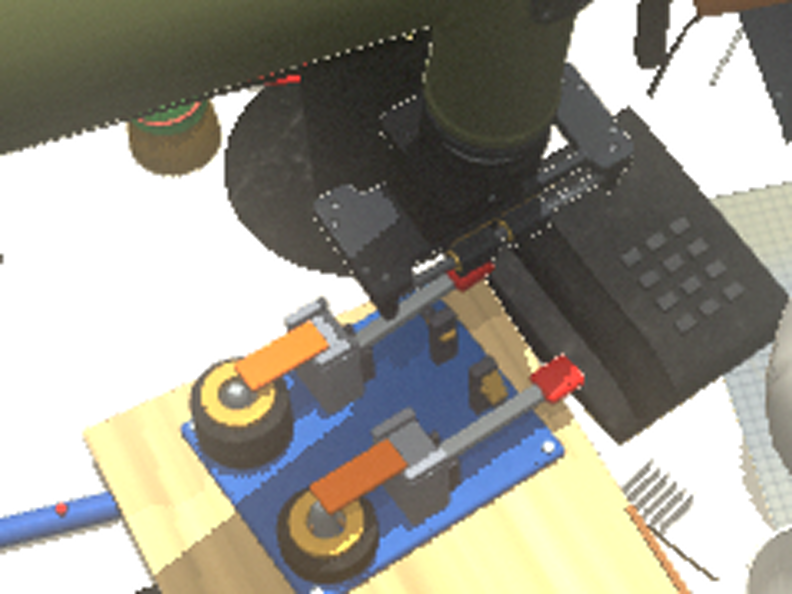

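Request:
step_arm --pt "0 0 0 -1 0.5 4 0" --pt "0 0 0 -2 1 8 0" --pt "0 0 0 -2.5 1 11 0" --pt "0 0 0 -3 1 13 0" --pt "0 0 0 -3.5 1 14 0" --pt "0 0 0 -3.5 1 15 0" --pt "0 0 0 -3.5 1 16 0" --pt "0 0 0 -3.5 1 16 0"

```text
time: 46.15
position: [0.609, 0.0453, 0.0885]
tool_rot: [-2.005, -2.242, -0.18]
ft_force: [-1.3, 0.6, 7.0]
grip_width: 0.006
```

Request:
step_arm --pt "0 0 0 0 0 1 0" --pt "0 0 0 0 0 1.5 0" --pt "0 0 0 0 0 2 0" --pt "0 0 0 0 0 2.5 0" --pt "0 0 0 0 0 3 0" --pt "0 0 0 0 0 3 0" --pt "0 0 0 0 0 3 0" --pt "0 0 0 0 0 3 0"

```text
time: 47.15
position: [0.6092, 0.0454, 0.0867]
tool_rot: [-2.006, -2.243, -0.179]
ft_force: [-3.7, -1.4, 14.5]
grip_width: 0.005
```

Request:
step_arm --pt "0 0 0 0 0 -4 0" --pt "0 0 0 2 0 -12 0" --pt "0 0 0 8 0 -45 0" --pt "0 0 0 16 0 -90 0" --pt "0 0 0 20 -40 -110 0" --pt "0 0 0 20 -100 -120 0" --pt "0 0 0 20 -160 -120 0" --pt "0 0 0 20 -200 -120 0"

```text
time: 48.15
position: [0.4068, 0.0214, 0.2049]
tool_rot: [-2.006, -2.241, -0.175]
ft_force: [0.7, -0.2, 0.2]
grip_width: 0.008
```

Request:
step_arm --pt "0 0 0 -40 0 0 0" --pt "0 0 0 -80 0 0 0" --pt "0 0 0 -120 0 0 0" --pt "0 0 0 -160 0 0 0" --pt "0 0 0 -200 0 0 0" --pt "0 0 0 -240 0 0 0" --pt "0 0 0 -280 0 0 0" --pt "0 0 0 -280 0 0 0"

```text
time: 49.15
position: [0.4387, -0.2554, 0.1554]
tool_rot: [-2.01, -2.235, -0.177]
ft_force: [0.3, 1.0, 0.5]
grip_width: 0.002
```

Run:
```python
from h import *
s=ctrl.get_state(); print(s["time"],s["position"],s["ft_force"])
im=grab("side","s31"); crop(im,130,60,240,180,3.3,"s31c")
im=grab("top","t31"); crop(im,180,120,200,200,3,"t31c")
```

```text
49.15 [ 0.4387 -0.2554  0.1554] [0.3468 0.9668 0.5217]
```

View pics/s31c.png

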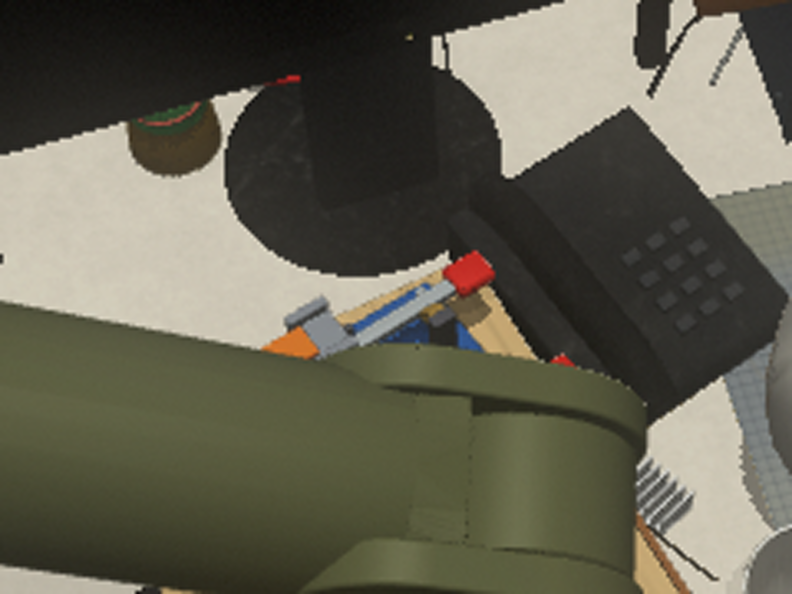

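View pics/t31c.png

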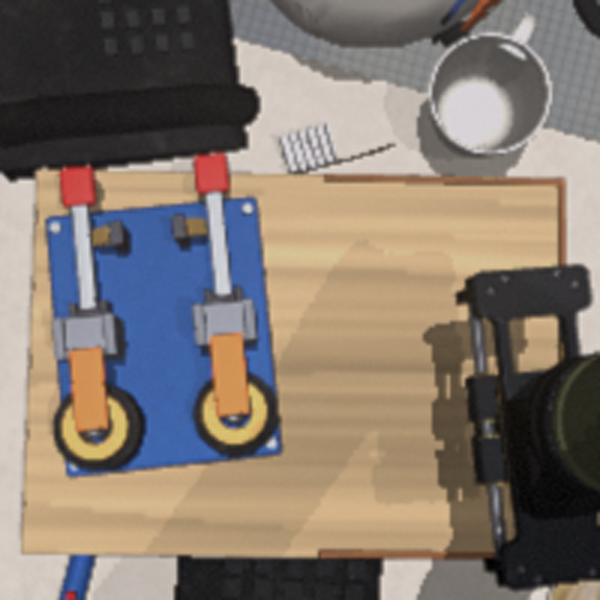

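Run:
```python
from h import *
ctrl.close_job(); print(ctrl.get_state()["time"])
```

```text
the job is handed in; nothing more can be done
the job is handed in; nothing more can be done
```

I loaded both spindles, latched both levers and handed the job in at about 49 s of the 208 s limit; the hand-in reports no verdict.

- **Right spindle:** a cork ring, one tape roll and a brass washer.
- **Left spindle:** a cork ring, the other two tape rolls and a brass washer.
- **Last checks:** the final top picture shows both levers still down after release, with the orange keepers over complete stacks. The arm stood clear of everything, and the board was otherwise empty. The mug appears where it stood, though I did not measure it.

I turned and tilted the gripper for the left lever to keep it clear of the monitor.

**What didn't go cleanly or agree:**
- One roll was found about 5 mm off its first position after I took the cork ring lying against it. I measured it again before gripping it.
- The top and side cameras differed by 3 to 4 mm in x. The wrist camera showed a steady 1 to 2 mm sideways offset, which I allowed for.
- In the final side picture the arm hid the stacks, so the last check on them rests on the top picture. The keepers covered the spindle tips there, so I had checked how well the rings were centred in earlier wrist pictures.

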